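Uncase the oil bottles and pack them in the chest

TASK

Some bottles are still in their cases, and each cover is stuck on its base, so never lift a cased bottle off the table: slide it along the table until its flange is fully under the lips of the aluminium fork, and only then pull the cover straight up off it, leaving the base behind. Stand every cover, open end down, in the grey tray, stand every bottle, including any that were bare from the start, upright on the floor of the wooden chest, and when all are in, lower the chest's lid gently until it is fully closed. Do not push the other bottles or the dish about.

Things in the scene. Friction and masses are not known exactly. Their poses are not given: they have to be found in the camera images.
- fork: Aluminium hold-down fork fixed to the table, 13 mm high: a channel 78 mm wide along its own x, floored by the table; inward lips (underside 9, top 13 mm up, x -32 to +38 mm) leave a slot 58 mm wide. Back stop at x +39 mm. Origin on the table, mid-channel: a base centred here (within 6 mm) is fully under the lips. +x points away from the robot and left.
- fork_mouth (a point): The open end of the fork's channel, on the table, 65 mm before the fork's origin (its own x = -65 mm); axes as the fork. Guides flare outward to here from the channel's sides. Bases slide in here along +x and out along -x.
- chest: Wooden chest fixed to the table, open on top, outside 170 (x) x 300 (y) x 100 mm high, walls and floor 6 mm. Origin under its centre, z up. Its own +x side carries the lid hinge and faces the robot's left; its long axis (own y) runs roughly away from the robot.
- chest_in (a point): Centre of the chest's inner floor, axes as the chest; clear inside 158 (x) x 288 (y) mm and 94 mm high.
- chest_lid (a joint): Lid angle, rad: 0 closed flat on the rim, grows as it opens, limit 1.9; starts standing open, 1.55 to 1.85. Stiff hinge: the lid stays where left; about 3 N at its free edge moves it. A wooden plate, 170 mm from hinge to free edge, 300 mm wide, 8 mm thick, with a brass knob about 40 mm tall on its outer face, 30 mm from the middle of the free edge.
- chest_lid_hinge (a point): Middle of the hinge line, at the top of the chest's +x wall, 100 mm above the table, on the lid's underside; the hinge line runs along the chest's y. The axes turn with the lid: -x runs along the lid to its free edge, +z out of its outer face.
- tray: Low grey plastic tray fixed to the table on the robot's right, 230 (x) x 110 (y) x 20 mm high, walls and floor 4 mm. Origin under its centre.
- tray_in (a point): Centre of the tray's inner floor, axes as the tray; clear inside 222 x 102 mm.
- base0: Bottle base: square cardboard flange 72 x 72 x 6 mm; on it a square neck 38 mm wide up to 36 mm; fixed in that an amber bottle, 30 mm diameter, up to 54 mm, with a black cap 24 mm diameter from 54 to 78 mm. About 120 g. Origin under its centre, z up, x and y along the flange. Sprung tongues jam it in its cover with 2 to 6 N, more than its weight.
- cover0: Slip-on square white card cover of base0: a closed-top box open below, outside 48 x 48 x 80 mm high, walls and top 3 mm, 40 g. Origin at the centre of its open lower edge, z up, x and y along its sides. It starts pushed down over base0, lower edge on the flange 6 mm above the table, top at 86 mm. It has to rise 72 mm to clear the bottle. Slides best held low (held high, it tips) and not pressed down. May be absent: then the bottle starts bare.
- base1: Bottle base: square cardboard flange 72 x 72 x 6 mm; on it a square neck 38 mm wide up to 36 mm; fixed in that an amber bottle, 30 mm diameter, up to 54 mm, with a black cap 24 mm diameter from 54 to 78 mm. About 120 g. Origin under its centre, z up, x and y along the flange. Sprung tongues jam it in its cover with 2 to 6 N, more than its weight.
- cover1: Slip-on square white card cover of base1: a closed-top box open below, outside 48 x 48 x 80 mm high, walls and top 3 mm, 40 g. Origin at the centre of its open lower edge, z up, x and y along its sides. It starts pushed down over base1, lower edge on the flange 6 mm above the table, top at 86 mm. It has to rise 72 mm to clear the bottle. Slides best held low (held high, it tips) and not pressed down. May be absent: then the bottle starts bare.
- base2: Bottle base: square cardboard flange 72 x 72 x 6 mm; on it a square neck 38 mm wide up to 36 mm; fixed in that an amber bottle, 30 mm diameter, up to 54 mm, with a black cap 24 mm diameter from 54 to 78 mm. About 120 g. Origin under its centre, z up, x and y along the flange. Sprung tongues jam it in its cover with 2 to 6 N, more than its weight.
- cover2: Slip-on square white card cover of base2: a closed-top box open below, outside 48 x 48 x 80 mm high, walls and top 3 mm, 40 g. Origin at the centre of its open lower edge, z up, x and y along its sides. It starts pushed down over base2, lower edge on the flange 6 mm above the table, top at 86 mm. It has to rise 72 mm to clear the bottle. Slides best held low (held high, it tips) and not pressed down. May be absent: then the bottle starts bare.
- oil0: Bystander: an amber oil bottle with a black cap, 32 mm wide, 72 mm high, standing loose on the table. Origin under its centre.
- oil1: Bystander: an amber oil bottle with a black cap, 32 mm wide, 72 mm high, standing loose on the table. Origin under its centre.
- oil2: Bystander: an amber oil bottle with a black cap, 40 mm wide, 85 mm high, standing loose on the table. Origin under its centre.
- oil3: Bystander: an amber oil bottle with a black cap, 26 mm wide, 50 mm high, standing loose on the table. Origin under its centre.
- dropper: Bystander: a plain white bottle, 38 mm wide, 90 mm high, loose. Origin under its centre.
- dish: Bystander: a white ceramic dish, 90 mm wide, 30 mm high, loose. Origin under its centre.
There are look-alikes about, which are no part of the job. Leave any pink look-alike of the cover1 alone. Leave any purple look-alike of the base2 alone.

How it is judged:
On the way:
1. every bottle stands in the chest, out of its cover, while the lid is still open (x of base0 in the frame of chest_in between -0.06 and 0.06 m and y of base0 in the frame of chest_in between -0.125 and 0.125 m and z of each of base0, base1, base2 in the frame of chest_in below 0.012 m and angle between each of base0, base1, base2's own z axis and vertical below 0.12 rad and x of base1 in the frame of chest_in between -0.06 and 0.06 m and y of base1 in the frame of chest_in between -0.125 and 0.125 m and x of base2 in the frame of chest_in between -0.06 and 0.06 m and y of base2 in the frame of chest_in between -0.125 and 0.125 m and value of joint chest_lid above 0.8 rad), for 0.2 s.
At the end, for the whole second after the job is handed in: Every base stands upright (within 0.12 rad) on the chest's floor (within 12 mm of it, inside the walls), every cover stands upright, open end down, on the tray's floor (within 12 mm, inside the walls), all at rest, and the lid is closed (joint below 0.05 rad) (x of base0 in the frame of chest_in between -0.06 and 0.06 m and y of base0 in the frame of chest_in between -0.125 and 0.125 m and z of each of base0, base1, base2 in the frame of chest_in below 0.012 m and angle between each of base0, base1, base2, cover0, cover1, cover2's own z axis and vertical below 0.12 rad and x of base1 in the frame of chest_in between -0.06 and 0.06 m and y of base1 in the frame of chest_in between -0.125 and 0.125 m and x of base2 in the frame of chest_in between -0.06 and 0.06 m and y of base2 in the frame of chest_in between -0.125 and 0.125 m and x of cover0 in the frame of tray_in between -0.105 and 0.105 m and y of cover0 in the frame of tray_in between -0.045 and 0.045 m and z of each of cover0, cover1, cover2 in the frame of tray_in below 0.012 m and x of cover1 in the frame of tray_in between -0.105 and 0.105 m and y of cover1 in the frame of tray_in between -0.045 and 0.045 m and x of cover2 in the frame of tray_in between -0.105 and 0.105 m and y of cover2 in the frame of tray_in between -0.045 and 0.045 m and linear speed of each of base0, base1, base2, cover0, cover1, cover2 below 0.02 m/s and value of joint chest_lid below 0.05 rad); the robot touches nothing.
It fails at once if base 0 dragged up off the table with its cover still on ((distance between base0 and cover0 below 0.02 m and height (world z) of cover0 above 0.034 m) or (distance between base0 and cover0 below 0.035 m and height (world z) of cover0 above 0.049 m) or (distance between base0 and cover0 below 0.05 m and height (world z) of cover0 above 0.064 m) or (distance between base0 and cover0 below 0.065 m and height (world z) of cover0 above 0.079 m)).
It fails at once if base 1 dragged up off the table with its cover still on ((distance between base1 and cover1 below 0.02 m and height (world z) of cover1 above 0.034 m) or (distance between base1 and cover1 below 0.035 m and height (world z) of cover1 above 0.049 m) or (distance between base1 and cover1 below 0.05 m and height (world z) of cover1 above 0.064 m) or (distance between base1 and cover1 below 0.065 m and height (world z) of cover1 above 0.079 m)).
It fails at once if base 2 dragged up off the table with its cover still on ((distance between base2 and cover2 below 0.02 m and height (world z) of cover2 above 0.034 m) or (distance between base2 and cover2 below 0.035 m and height (world z) of cover2 above 0.049 m) or (distance between base2 and cover2 below 0.05 m and height (world z) of cover2 above 0.064 m) or (distance between base2 and cover2 below 0.065 m and height (world z) of cover2 above 0.079 m)).
It fails at once if the lid slammed (velocity of joint chest_lid below -3 rad/s and value of joint chest_lid below 0.4 rad).
It fails at once if a bystander pushed aside or knocked over (distance of any of oil0, oil1, oil2, oil3, dropper, dish from where it was at the start of the episode above 0.04 m or angle between any of oil0, oil1, oil2, oil3, dropper, dish's own z axis and vertical above 0.6 rad).
Of cover0, cover1, cover2 only 2 to 3 are there at a start; the rules pass over those that are not, and their reading is None.
At some moment in a run one of base0, base1, base2 may be knocked a few centimetres aside while the robot is not near it.
It also fails if it takes over 210 s, if anything falls off the work surface, if the arm or the gripper's body presses on something with over 40 N, if the wrist force passes 120 N, or if a joint passes its speed limit or range.

ROBOT

A 6-joint arm with a two-finger parallel gripper is mounted at the origin on the work surface. World frame = base frame: x ahead of the robot, y to its left, z up, the work surface at z = 0. Lengths are in m, angles in rad, forces in N, time in s.
With the tool pointing down it reaches from about 0.225 to 0.875 m from the base axis. Payload 3.4 kg.
Tool frame: the origin (TCP) lies at the very end of the fingers, on their centre line; the grasp point (between the pads) lies 19 mm behind it; z points along the fingers, y is the line along which they close (so a half turn about z gives the same grasp; the last joint's range is limited). The gripper opens to 85 mm and grips with 20 to 120 N. Pads are 22 mm wide; open, the fingers measure 114 mm over their backs; the gripper's body (76 mm by 85 mm) begins 54 mm behind the grasp point. The pads swing forward as they close: fully open they stand 13 mm farther back than shut.
Start: joints at [-0.121, 0.276, 1.505, -0, 1.361, -0.121], TCP at [0.575, -0, 0.197] pointing down, gripper open.
Joint ranges: [-2.89, 2.89], [-0.75, 2.08], [0.22, 2.7], [-1.18, 4.32], [0.11, 2.71], [-2.7, 2.7]. Speed limits (rad/s): [2.57, 2.57, 3.14, 3.14, 3.14, 3.14].

INTERFACE

Orientations are given as a unit quaternion [x, y, z, w].
In Python, from station import arm gives the robot as it stands.
- The arm moves only by the tool step_arm, never from a script. Its argument "series" is a list of rows, each a list of 2 entries, a list of its own where there are three numbers: the shift along the tool's x, y, z in units of 0.1 m (1.0 is 0.1 m), then the turn, a rotation vector about the tool's x, y, z in units of 90 degrees (1.0 is 90 degrees). In form: [[[x, y, z], [wx, wy, wz]], ...]. A call has 1 to 8 rows; each row is the pose to reach, as a shift and turn from the pose commanded when the call began, along the tool's axes at that moment; what a row does not reach only later rows make up. A row lasts 1/12 s, in which the tool goes at most 41.7 mm and 7.16 degrees, less where a joint would pass 70% of its speed; a pose out of reach is approached as far as the arm can. A call with a number of a shift or a turn outside -1 to 1 is refused whole. A call with a gripper value outside its range is refused whole. "grip" is the opening, from 0 (shut) to 1 (fully open), set as the call begins (left out, the last holds). The fingers move at their own pace and stop on an object; "grip_force" is the grip in N (left out, the last holds). Time passes only in rows, so rows that repeat a pose let the fingers close. It gives the time, the measured TCP pose, the force, the opening and the grip force at its end, in the units of the state.
- arm.state(): the state, without advancing time (a new reading comes with each control period).
- arm.snapshot(name): name is "scene" or "side" or "wrist"; returns the picture (420x560x3 uint8, red, green, blue); there is no depth.
- arm.camera_info(name): a dict with "fx", "fy", "cx", "cy" (pixels), "k1" (the pictures are not rectified: a ray, as slopes to the right and down, at radius r is drawn at 1 + k1 r^2 times it, then the intrinsics apply), "pose" (4x4, takes a point from camera to world coordinates). Camera axes: x right, y down, z forward; pixel columns grow to the right and rows downward; lengths in m; the calibration is good to about 2 mm. A picture is of the moment at which its call begins: read the wrist's pose just before it. camera_info takes no time and is no camera call; for the wrist camera it gives the pose at the moment of the call.
- arm.job_done(): hands the job in; it is judged then, once.
The state is a dict: "clock": time; "joints": joint angles; "qd": joint speeds; "joint_torque": joint torques, N m; "ee_pos": TCP position; "ee_rot": TCP orientation; "force": force on the tool from outside, world axes, zero at the start; "moment": the same for the moment, N m; "finger_gap": finger opening in m; "finger_force": force on a finger pad.
Only numpy, scipy, OpenCV 4.12 (cv2) and the standard library are available. Lean on these libraries where they do the work, as an engineer would, in place of code of your own. Each camera call takes 0.05 s, during which the arm holds its last target. There are 200 camera calls.

## Working session

There is one attempt and no reset: what is moved stays moved. The work goes in short steps, Python scripts to look and compute and a tool call to move; the robot and the scene stay as the last step left them, time stands still between calls to the robot, and variables do not carry over. Pictures are saved under pics/ and viewed, at most 14 in all, crops included, and the job is handed in when it is done.

Besides the shell and the picture viewer there is one more tool, called after "Call:" in YAML: its name, and indented under it one key for each argument. step_arm: Moves the arm, as the interface text tells. Its arguments: {"type":"object","properties":{"series":{"type":"array"},"grip":{"type":"number"},"grip_force":{"type":"number"}},"required":["series"]}

```bash
ls; mkdir -p pics
python3 - <<'E'
from station import arm
import cv2,numpy as np
for n in ("scene","side"):
    im=arm.snapshot(n); cv2.imwrite(f"pics/{n}0.png",im[:,:,::-1])
    c=arm.camera_info(n); print(n,c["fx"],c["fy"],c["cx"],c["cy"],c["k1"],np.round(c["pose"],3).tolist())
c=arm.camera_info("wrist");print(c["fx"],c["k1"],np.round(c["pose"],3).tolist()); print(arm.state())
E
```

```text
pics
scene 528.3352053539458 528.3352053539458 280.30612876139764 206.30731485500317 -0.10315464240715999 [[0.695, 0.575, -0.433, 1.063], [0.719, -0.546, 0.43, -0.5], [0.011, -0.61, -0.793, 1.077], [0.0, 0.0, 0.0, 1.0]]
side 431.64149513245195 431.64149513245195 282.2888926657435 213.91107996125592 -0.023455710297640424 [[-0.92, -0.258, 0.296, 0.202], [-0.392, 0.57, -0.722, 0.781], [0.018, -0.78, -0.625, 0.739], [0.0, 0.0, 0.0, 1.0]]
320.2967169481092 -0.0441626361111191 [[1.0, 0.001, -0.001, 0.574], [0.0, -0.948, -0.317, 0.081], [-0.001, 0.317, -0.948, 0.373], [0.0, 0.0, 0.0, 1.0]]
{'clock': 0.1, 'joints': array([-1.21005220e-01,  2.76519543e-01,  1.50600726e+00,  3.12260435e-06,
        1.36071466e+00, -1.21000652e-01]), 'qd': array([-0.00164867, -0.00079192, -0.00260295, -0.00032598, -0.00050539,
        0.00065929]), 'joint_torque': array([ 1.55745878e-03, -4.17697620e+01, -2.46405226e+01, -1.74112388e-04,
        5.80947395e-03,  2.85749664e-07]), 'ee_pos': array([5.74467283e-01, 5.76140021e-05, 1.96432941e-01]), 'ee_rot': array([ 7.07108387e-01,  7.07104695e-01, -5.07112828e-04, -6.49987755e-04]), 'force': array([-0.15923729,  0.59362773,  0.19817293]), 'moment': array([-0.04696608, -0.03066783, -0.0269393 ]), 'finger_force': 0.0, 'finger_gap': 0.08538262029868524}
```

View pics/scene0.png

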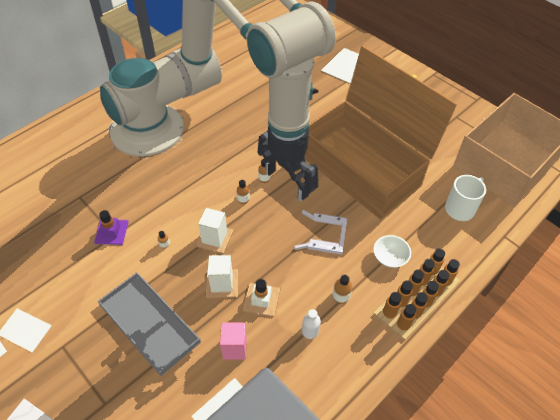

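View pics/side0.png

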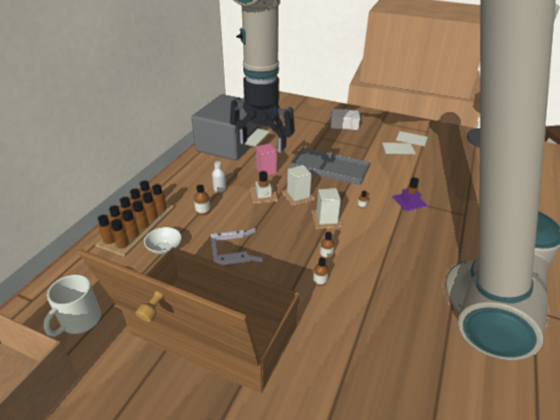

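The scene shows two white covers (about 213,228 and 220,275), a bare bottle at (262,293), the fork at (325,235) opening to the lower left, the chest at (375,150) with its lid standing, the tray at (150,322) and bystanders around them. I'll crop in to mark corners.

```bash
cat > h.py <<'E'
import cv2,numpy as np
from station import arm
from scipy.spatial.transform import Rotation as R
def cam(n):
    c=arm.camera_info(n); return dict(c,pose=np.array(c["pose"]))
def w2p(c,P):
    P=np.atleast_2d(P); q=(P-c["pose"][:3,3])@c["pose"][:3,:3]
    s=q[:,:2]/q[:,2:]; s=s*(1+c["k1"]*(s**2).sum(1,keepdims=True))
    return s*[c["fx"],c["fy"]]+[c["cx"],c["cy"]]
def p2w(c,px,z):
    d=(np.atleast_2d(px).astype(float)-[c["cx"],c["cy"]])/[c["fx"],c["fy"]]; s=d.copy()
    for _ in range(20): s=d/(1+c["k1"]*(s**2).sum(1,keepdims=True))
    r=np.c_[s,np.ones(len(s))]@c["pose"][:3,:3].T; o=c["pose"][:3,3]
    return o+r*((z-o[2])/r[:,2])[:,None]
def box(x,y,yaw,sx,sy,z0,z1,ox=0,oy=0):
    p=np.array([[i*sx/2+ox,j*sy/2+oy] for i,j in((-1,-1),(1,-1),(1,1),(-1,1))])
    c,s=np.cos(yaw),np.sin(yaw); p=p@np.array([[c,s],[-s,c]])+[x,y]
    return np.r_[np.c_[p,[z0]*4],np.c_[p,[z1]*4]]
def draw(im,c,P,col=(0,255,0),x0=0,y0=0,k=1):
    q=((w2p(c,P)-[x0,y0]+.5)*k-.5)
    q=np.round(q).astype(int).tolist()
    for a,b in((0,1),(1,2),(2,3),(3,0),(4,5),(5,6),(6,7),(7,4),(0,4),(1,5),(2,6),(3,7)): cv2.line(im,q[a],q[b],col,1)
def crop(im,x0,y0,w,h,k): return cv2.resize(im[y0:y0+h,x0:x0+w],None,fx=k,fy=k,interpolation=cv2.INTER_CUBIC)
def grab(n,name=None):
    c=cam(n); im=arm.snapshot(n)[:,:,::-1].copy()
    if name: cv2.imwrite(f"pics/{name}.png",im)
    return c,im
def go(p,yaw=None):
    """tool-frame shift (0.1 m) and yaw-turn (90deg) to world target p, with tool down; yaw = world angle of tool y"""
    s=arm.state(); r=R.from_quat(s["ee_rot"]); 
    print("shift",np.round(r.inv().apply(np.array(p)-s["ee_pos"])*10,3))
    if yaw is not None:
        T=np.array([[np.sin(yaw),np.cos(yaw),0],[-np.cos(yaw),np.sin(yaw),0],[0,0,-1]]).astype(float)
        best=[]
        for a in(yaw,yaw+np.pi):
            T=np.c_[[np.sin(a),-np.cos(a),0],[np.cos(a),np.sin(a),0],[0,0,-1]]
            rv=(r.inv()*R.from_matrix(T)).as_rotvec(); best.append(rv/(np.pi/2))
        print("turns",[np.round(b,3).tolist() for b in best],"j6",s["joints"][5].round(2))
E
python3 - <<'E'
import cv2
from h import *
im=cv2.imread("pics/scene0.png"); cv2.imwrite("pics/c1.png",crop(im,90,165,266,200,3))
c=cam("scene")
import numpy as np
print(p2w(c,[[213,212],[220,263],[228,330]],.086).round(3).tolist())
print(p2w(c,[[261,283],[107,214]],.078).round(3).tolist())
s=cam("side")
print(p2w(s,[[299,173],[329,197]],.086).round(3).tolist(),p2w(s,[[264,176],[414,182]],.078).round(3).tolist())
E
```

```text
[[0.425, -0.089, 0.086], [0.543, -0.167, 0.086], [0.675, -0.258, 0.086]]
[[0.638, -0.133, 0.078], [0.25, -0.273, 0.078]]
[[0.539, -0.157, 0.086], [0.429, -0.086, 0.086]] [[0.626, -0.115, 0.078], [0.241, -0.259, 0.078]]
```

View pics/c1.png

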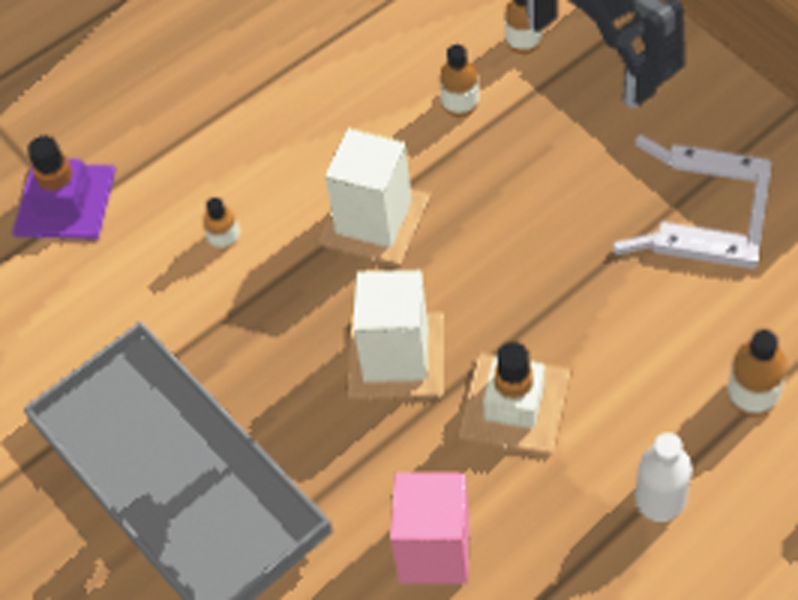

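The crop is clear: cover A's top is around crop (367,160) with flange corners (429,193), (399,263), (322,245). Cover B's flange corners are (443,316), (442,396), (349,397). The bare flange's are (484,354), (569,370), (549,454), (460,437). I can also see the fork lips and the tray rim. Next I'll fit poses and overlay them.

```bash
cat > fit.py <<'E'
from h import *
from scipy.optimize import least_squares
c=cam("scene")
def fit(L,px,x0,crop=True):
    L=np.array(L,float); px=np.array(px,float)
    if crop: px=(px+.5)/3-.5+[90,165]
    def P(v):
        C,S=np.cos(v[2]),np.sin(v[2]); return np.c_[L[:,0]*C-L[:,1]*S+v[0],L[:,0]*S+L[:,1]*C+v[1],L[:,2]]
    r=least_squares(lambda v:(w2p(c,P(v))-px).ravel(),x0); 
    print(r.x.round(4),np.degrees(r.x[2]).round(1),"res",np.abs(r.fun).max().round(2)); return r.x
h=.024;f=.036
# base yaw: local corners ordering: +x ~ img-right dir approx; world dir of image right ~45deg, image down ~ -45deg
A=fit([[h,h,.086],[h,-h,.086],[-h,-h,.086],[f,-f,.006],[f,f,.006],[-f,-f,.006]],[[409,146],[385,189],[327,178],[399,263],[429,193],[322,245]],[.425,-.089,.6])
B=fit([[-h,h,.086],[h,h,.086],[h,-h,.086],[-h,-h,.086],[f,f,.006],[f,-f,.006],[-f,-f,.006]],[[357,271],[423,270],[428,333],[353,331],[443,316],[442,396],[349,397]],[.54,-.16,.78])
C=fit([[-f,f,.006],[f,f,.006],[f,-f,.006],[-f,-f,.006]],[[484,354],[569,370],[549,454],[460,437]],[.63,-.13,.7])
F=fit([[-.032,.029,.013],[.038,.029,.013],[-.032,-.029,.013],[.038,-.029,.013]],[[668,163],[755,178],[663,224],[755,236]],[.6,.05,.6])
T=fit([[-.115,-.055,.02],[-.115,.055,.02],[.115,.055,.02]],[[27,409],[140,324],[330,528]],[.5,-.3,-.8])
E
python3 - <<'E'
from fit import *
D=fit([[.085,.15,.1],[.085,-.15,.1],[-.085,.15,.1],[-.085,-.15,.1]],[[432,160],[350,98],[385,210],[300,150]],[.6,.3,.2],False)
np.save("poses0.npy",[A,B,C,F,T,D])
side=cam("side"); a=cv2.imread("pics/scene0.png"); b=cv2.imread("pics/side0.png")
def bx():
    for v in(A,B): yield box(*v,.048,.048,.006,.086); yield box(*v,.072,.072,0,.006)
    yield box(*C,.072,.072,0,.006)
    yield box(*F,.070,.058,.009,.013,.003); yield box(*F,.070,.078,0,.013,.003)
    yield box(*T,.23,.11,0,.02); yield box(*D,.17,.3,0,.1)
def ov(im,cc,x0,y0,w,h_,k):
    o=crop(im,x0,y0,w,h_,k)
    for P in bx(): draw(o,cc,P,(0,255,0),x0,y0,k)
    return o
cv2.imwrite("pics/o1.png",ov(a,c,90,50,400,300,2))
cv2.imwrite("pics/o2.png",ov(b,side,80,100,350,270,2.2))
E
```

```text
[ 0.437  -0.1022  0.5296] 30.3 res 1.27
[ 0.5466 -0.1714  0.8349] 47.8 res 2.17
[ 0.6388 -0.1337  0.5936] 34.0 res 1.15
[0.6134 0.1032 0.6709] 38.4 res 1.46
[ 0.5117 -0.3557 -0.0007] -0.0 res 1.3
[ 0.548   0.3207 -1.3185] -75.5 res 58.99
```

View pics/o1.png

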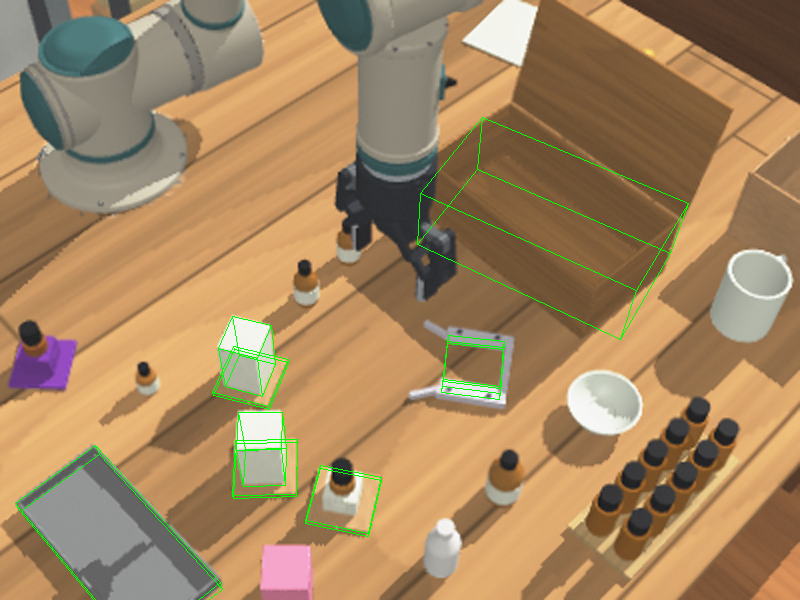

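View pics/o2.png

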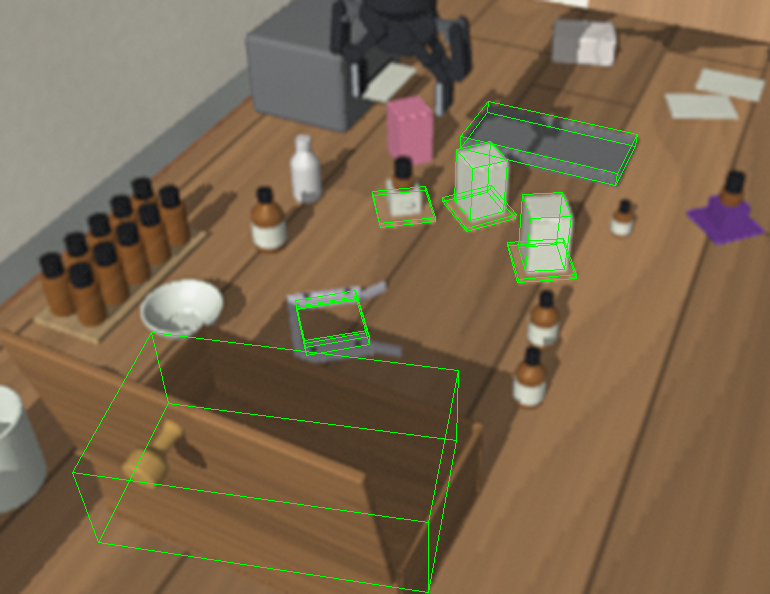

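Bases, covers and tray fit within about 3 mm. The fork is off by a few mm and the chest guess was wrong, so I'll get a high wrist view over both.

Call:
step_arm:
  series:
    - [[0.35,0,-0.3],[0,0,0]]
    - [[0.7,0,-0.6],[0,0,0]]
    - [[1,0,-0.9],[0,0,0]]
    - [[1,0,-1],[0,0,0]]

```text
clock: 0.43
ee_pos: [0.5754, 0.1043, 0.3]
ee_rot: [0.706, 0.708, 0.002, -0.0]
force: [-0.4, -0.4, 1.4]
finger_gap: 0.0851
finger_force: 0.0
```

Call:
step_arm:
  series:
    - [[0.35,0,-0.2],[0,0,0]]
    - [[0.7,0,-0.4],[0,0,0]]
    - [[0.8,0,-0.4],[0,0,0]]
    - [[0.8,0,-0.4],[0,0,0]]
    - [[0.8,0,-0.4],[0,0,0]]

```text
clock: 0.85
ee_pos: [0.5745, 0.1797, 0.336]
ee_rot: [0.707, 0.707, -0.001, -0.0]
force: [-0.3, -0.3, -0.1]
finger_gap: 0.0853
finger_force: 0.0
```

Run:
```python
from h import *
c,im=grab("wrist","w1"); np.save("w1.npy",np.array([c["pose"]])); print(arm.state()["ee_pos"])
cv2.imwrite("pics/w1b.png",cv2.resize(im,(800,600),interpolation=cv2.INTER_CUBIC))
```

```text
[0.57444136 0.17887828 0.33565943]
```

View pics/w1b.png

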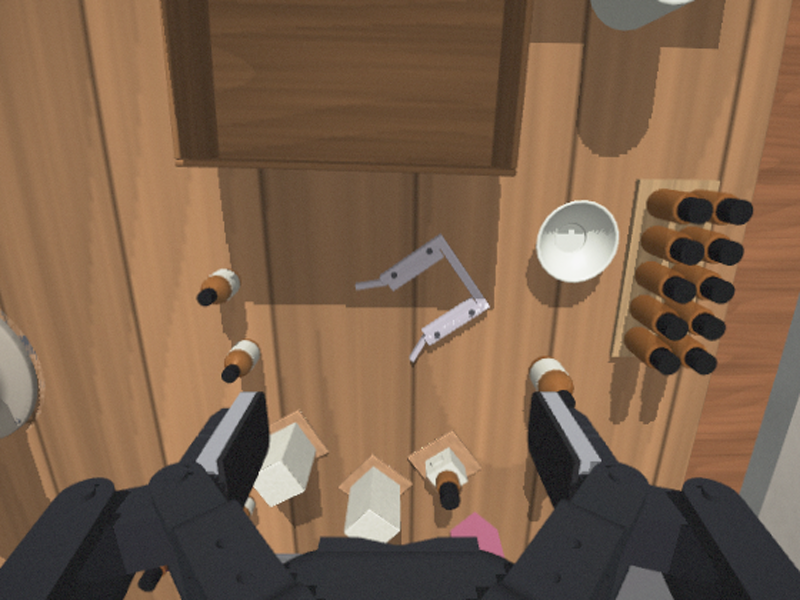

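The wrist view shows the chest near rim corners (177,162) and (515,172), and the fork lips at (391,290), (446,255), (422,330), (475,298) with outer back corners (441,237) and (489,303).

Run:
```python
from h import *
from scipy.optimize import least_squares
c=cam("wrist"); S=1.4286
px=lambda a:np.array(a,float)/S
p=p2w(c,px([[177,162],[515,172]]),.1); print("chest rim",p.round(4),np.linalg.norm(p[0]-p[1]))
d=p[1]-p[0]; yd=-d/np.linalg.norm(d); yaw=np.arctan2(yd[1],yd[0])-np.pi/2; 
m=p.mean(0); ctr=m+.085*np.array([np.cos(yaw),np.sin(yaw),0]); D=[ctr[0],ctr[1],yaw];print("chest",np.round(D,4))
q=px([[391,290],[422,330],[441,237],[489,303],[379,272],[430,345]])
def P(v):
    L=np.array([[-.032,.029,.013],[-.032,-.029,.013],[v[3],v[4],.013],[v[3],-v[4],.013],[-.032,v[4],.013],[-.032,-v[4],.013]])
    C,s=np.cos(v[2]),np.sin(v[2]);return np.c_[L[:,0]*C-L[:,1]*s+v[0],L[:,0]*s+L[:,1]*C+v[1],L[:,2]]
r=least_squares(lambda v:(w2p(c,P(v))-q).ravel(),[.61,.1,.6,.045,.044]);print("fork",r.x.round(4),np.abs(r.fun).max())
A,B,C_,F,T,_=np.load("poses0.npy"); F=r.x[:3]
np.save("poses.npy",[A,B,C_,F,T,D])
o=cv2.imread("pics/w1.png"); o=cv2.resize(o,None,fx=S,fy=S); sc=cam("scene")
def bx():
    for v in(A,B): yield box(*v,.048,.048,.006,.086); yield box(*v,.072,.072,0,.006)
    yield box(*C_,.072,.072,0,.006)
    yield box(*F,.070,.058,.009,.013,.003); yield box(*F,r.x[3]+.032,2*r.x[4],0,.013,(r.x[3]-.032)/2)
    yield box(*T,.23,.11,0,.02); yield box(*D,.17,.3,0,.1)
b=crop(cv2.imread("pics/scene0.png"),190,60,270,250,2.2)
for Q in bx():
    draw(o,c,Q,(0,255,0),0,0,S); draw(b,sc,Q,(0,255,0),190,60,2.2)
o=o[:,150:650]; w=np.hstack([cv2.resize(o,(450,540)),cv2.resize(b,(583,540))]); w=cv2.resize(w,(800,418)); cv2.imwrite("pics/o3.png",w)
```

```text
chest rim [[0.3803 0.2523 0.1   ]
 [0.6752 0.243  0.1   ]] 0.29509612103763916
chest [0.5304 0.3326 1.5394]
fork [0.6086 0.1035 0.6135 0.0493 0.0506] 2.2780251525354345
```

View pics/o3.png

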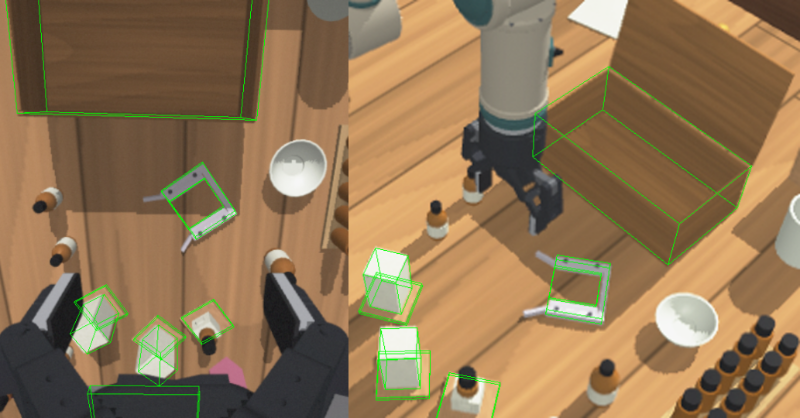

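Overlays now fit the fork and chest in both views. I'll compute bystander positions, check the path, and work out the move to cover A.

Run:
```python
from h import *
c=cam("wrist");S=1.4286
print("oils base px",p2w(c,np.array([[252,350],[232,278],[545,368],[577,262]])/S,0.01).round(3).tolist())
s=cam("scene");print("small oil, dropper",p2w(s,[[164,245],[311,334],[342,299],[243,200],[264,179]],.005).round(3).tolist())
P=np.load("poses.npy");print(P.round(4).tolist()); go([P[0][0],P[0][1],.15],P[0][2])
F=P[3];f=lambda x:F[:2]+x*np.array([np.cos(F[2]),np.sin(F[2])])
print(f(-.14),f(-.065))
```

```text
oils base px [[0.397, 0.033, 0.01], [0.383, 0.123, 0.01], [0.753, 0.009, 0.01], [0.776, 0.142, 0.01]]
small oil, dropper [[0.368, -0.206, 0.005], [0.775, -0.114, 0.005], [0.765, -0.002, 0.005], [0.396, 0.026, 0.005], [0.382, 0.113, 0.005]]
[[0.437, -0.1022, 0.5296], [0.5466, -0.1714, 0.8349], [0.6388, -0.1337, 0.5936], [0.6086, 0.1035, 0.6135], [0.5117, -0.3557, -0.0007], [0.5304, 0.3326, 1.5394]]
shift [-2.807 -1.369  1.866]Traceback (most recent call last):
  File "<stdin>", line 5, in <module>
  File "h.py", line 37, in go
    rv=(r.inv()*R.from_matrix(T)).as_rotvec(); best.append(rv/(np.pi/2))
                ~~~~~~~~~~~~~^^^
  File "scipy/spatial/transform/_rotation.pyx", line 1143, in scipy.spatial.transform._rotation.Rotation.from_matrix
ValueError: Non-positive determinant (left-handed or null coordinate frame) in rotation matrix 0: [[ 0.50519871  0.86300305  0.        ]
 [-0.86300305  0.50519871  0.        ]
 [ 0.          0.         -1.        ]].
```

```bash
sed -i 's/\[np.sin(a),-np.cos(a),0\]/[-np.sin(a),np.cos(a),0]/; /T=np.array(\[\[np.sin/d' h.py; python3 -c "
from h import *
P=np.load('poses.npy');go([P[0][0],P[0][1],.15],P[0][2])"
```

```text
shift [-2.807 -1.369  1.866]
turns [[-0.002, 0.001, -0.337], [0.001, 0.003, 1.663]] j6 0.19
```

Call:
step_arm:
  series:
    - [[-1,-0.4,0.1],[0,0,0]]
    - [[-1,-0.4,0.1],[0,0,0]]
    - [[-1,-0.4,0.1],[0,0,0]]

```text
clock: 1.15
ee_pos: [0.5325, 0.0756, 0.3253]
ee_rot: [0.708, 0.706, -0.003, -0.0]
force: [-0.4, -0.2, -0.6]
finger_gap: 0.0855
finger_force: 0.0
```

Call:
step_arm:
  series:
    - [[-1,-0.5,0.7],[0,0,0]]
    - [[-1,-0.5,0.7],[0,0,0]]
    - [[-1,-0.5,0.7],[0,0,0]]
    - [[-1,-0.5,0.7],[0,0,0]]

```text
clock: 1.48
ee_pos: [0.4781, -0.025, 0.2522]
ee_rot: [0.709, 0.705, -0.005, -0.004]
force: [-0.5, 0.3, -0.1]
finger_gap: 0.0854
finger_force: 0.0
```

Call:
step_arm:
  series:
    - [[-0.81,-0.47,1],[0,0,-0.337]]
    - [[-0.81,-0.47,1],[0,0,-0.337]]
    - [[-0.81,-0.47,1],[0,0,-0.337]]
    - [[-0.81,-0.47,1],[0,0,-0.337]]
    - [[-0.81,-0.47,1],[0,0,-0.337]]
    - [[-0.81,-0.47,1],[0,0,-0.337]]

```text
clock: 1.98
ee_pos: [0.4359, -0.1021, 0.1556]
ee_rot: [0.499, 0.867, -0.0, -0.002]
force: [0.4, 0.0, 0.3]
finger_gap: 0.0854
finger_force: 0.0
```

Run:
```python
from h import *
P=np.load("poses.npy");go([P[0][0],P[0][1],.022],P[0][2])
c,im=grab("wrist","w2")
draw(im,c,box(*P[0],.048,.048,.006,.086));draw(im,c,box(*P[0],.072,.072,0,.006))
cv2.imwrite("pics/w2b.png",im)
```

```text
shift [-0.009  0.013  1.336]
turns [[-0.002, -0.002, -0.002], [-0.003, 0.003, 1.998]] j6 -0.91
```

View pics/w2b.png

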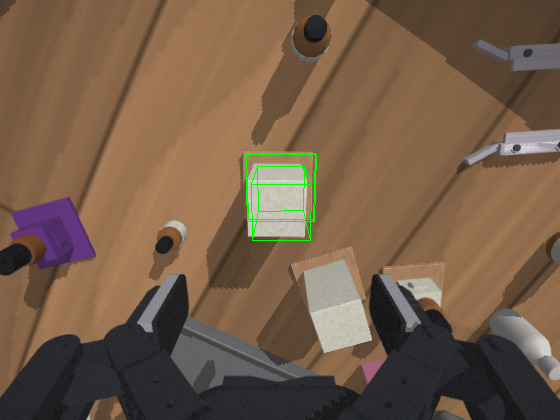

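The overlay sits on cover A within about 2 mm, so I'm descending and gripping.

Call:
step_arm:
  series:
    - [[0,0.01,0.4],[0,0,0]]
    - [[0,0.01,0.8],[0,0,0]]
    - [[0,0.01,1],[0,0,0]]
    - [[0,0.01,1],[0,0,0]]

```text
clock: 2.37
ee_pos: [0.4354, -0.0992, 0.0537]
ee_rot: [0.498, 0.867, -0.001, -0.004]
force: [-0.1, -0.1, -0.1]
finger_gap: 0.0853
finger_force: 0.0
```

Call:
step_arm:
  series:
    - [[0,0,0.15],[0,0,0]]
    - [[0,0,0.25],[0,0,0]]
    - [[0,0,0.32],[0,0,0]]
    - [[0,0,0.32],[0,0,0]]

```text
clock: 2.7
ee_pos: [0.4392, -0.1005, 0.0253]
ee_rot: [0.498, 0.867, -0.0, -0.0]
force: [-0.2, 0.3, -0.4]
finger_gap: 0.0855
finger_force: 0.0
```

Call:
step_arm:
  series:
    - [[0,0,0],[0,0,0]]
    - [[0,0,0],[0,0,0]]
    - [[0,0,0],[0,0,0]]
    - [[0,0,0],[0,0,0]]
    - [[0,0,0],[0,0,0]]
    - [[0,0,0],[0,0,0]]
    - [[0,0,0],[0,0,0]]
    - [[0,0,0],[0,0,0]]
  grip: 0.4
  grip_force: 25

```text
clock: 3.37
ee_pos: [0.4392, -0.101, 0.0262]
ee_rot: [0.497, 0.868, -0.0, 0.001]
force: [-3.6, -0.6, 7.2]
finger_gap: 0.0473
finger_force: 26.9
```

```bash
cat > tgt.py <<'E'
import sys
from h import *
P=np.load("poses.npy");F=P[3]
f=lambda x,y=0:F[:2]+R.from_rotvec([0,0,F[2]]).as_matrix()[:2,:2]@[x,y]
E
python3 - <<'E'
from tgt import *
print(arm.state()["finger_gap"],arm.state()["ee_pos"])
z=arm.state()["ee_pos"][2]
for x in(-.14,-.075,0): print(x,f(x)); go([*f(x),z],F[2])
E
```

```text
0.04730453975959227 [ 0.43915412 -0.10095911  0.02618587]
-0.14 [0.49412434 0.02289493]
shift [ 7.91e-01  1.10e+00 -1.00e-03]
turns [[0.0, 0.001, -0.053], [0.001, -0.0, 1.947]] j6 -0.91
-0.075 [0.54727193 0.06031596]
shift [ 8.460e-01  1.748e+00 -1.000e-03]
turns [[0.0, 0.001, -0.053], [0.001, -0.0, 1.947]] j6 -0.91
0 [0.60859608 0.10349406]
shift [ 0.908  2.495 -0.   ]
turns [[0.0, 0.001, -0.053], [0.001, -0.0, 1.947]] j6 -0.91
```

Call:
step_arm:
  series:
    - [[0,0,-0.02],[0,0,0]]
    - [[0.0,0.0,-0.02],[0,0,0]]
    - [[0.0,0.0,-0.02],[0,0,0]]

```text
clock: 3.62
ee_pos: [0.439, -0.1004, 0.0272]
ee_rot: [0.498, 0.867, 0.0, 0.0]
force: [-0.7, 0.7, -1.0]
finger_gap: 0.0475
finger_force: 26.2
```

Call:
step_arm:
  series:
    - [[0.05,0.07,0],[0,0,0]]
    - [[0.13,0.18,0],[0,0,0]]
    - [[0.22,0.31,0],[0,0,-0.01]]
    - [[0.32,0.44,0],[0,0,-0.02]]
    - [[0.42,0.58,0],[0,0,-0.03]]
    - [[0.52,0.72,0],[0,0,-0.04]]
    - [[0.62,0.86,0],[0,0,-0.053]]
    - [[0.72,1.0,0],[0,0,-0.053]]

```text
clock: 4.28
ee_pos: [0.489, 0.0137, 0.0269]
ee_rot: [0.461, 0.888, 0.0, -0.0]
force: [0.1, -0.0, -1.3]
finger_gap: 0.0475
finger_force: 26.3
```

Run:
```python
from tgt import *
z=arm.state()["ee_pos"][2]
for x in(-.14,-.075,0): go([*f(x),z],F[2])
c,im=grab("wrist","w3")
for p in (f(-.13),): draw(im,c,box(*p,F[2],.072,.072,0,.006),(255,0,0))
draw(im,c,box(*F,.07,.058,.009,.013,.003))
cv2.imwrite("pics/w3b.png",im)
```

```text
shift [0.046 0.094 0.   ]
turns [[-0.0, -0.0, -0.0], [-0.001, 0.0, 2.0]] j6 -0.73
shift [ 0.046  0.744 -0.   ]
turns [[-0.0, -0.0, -0.0], [-0.001, 0.0, 2.0]] j6 -0.73
shift [ 0.046  1.494 -0.   ]
turns [[-0.0, -0.0, -0.0], [-0.001, 0.0, 2.0]] j6 -0.73
```

View pics/w3b.png

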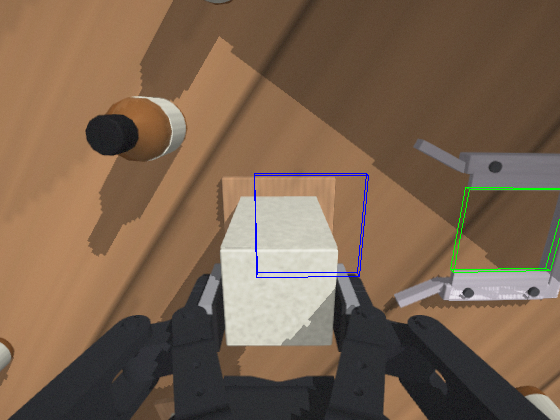

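The base is square to the fork axis and the fork overlay matches. The base's far edge at row 177 says it sits about 2 mm further along tool +x than the TCP. I'll slide in with x about 0.025.

Call:
step_arm:
  series:
    - [[0.015,0.06,0],[0,0,0]]
    - [[0.025,0.16,0],[0,0,0]]
    - [[0.025,0.28,0],[0,0,0]]
    - [[0.025,0.42,0],[0,0,0]]
    - [[0.025,0.56,0],[0,0,0]]
    - [[0.025,0.7,0],[0,0,0]]
    - [[0.025,0.85,0],[0,0,0]]
    - [[0.025,0.98,0],[0,0,0]]

```text
clock: 5.0
ee_pos: [0.5694, 0.0711, 0.0271]
ee_rot: [0.461, 0.887, 0.0, 0.0]
force: [0.0, 0.1, -2.5]
finger_gap: 0.0475
finger_force: 26.6
```

Call:
step_arm:
  series:
    - [[0,0.08,0],[0,0,0]]
    - [[0,0.16,0],[0,0,0]]
    - [[0,0.24,0],[0,0,0]]
    - [[0,0.32,0],[0,0,0]]
    - [[0,0.4,0],[0,0,0]]
    - [[0,0.48,0],[0,0,0]]
    - [[0,0.51,0],[0,0,0]]
    - [[0,0.51,0],[0,0,0]]

```text
clock: 5.67
ee_pos: [0.6102, 0.1003, 0.0272]
ee_rot: [0.461, 0.888, 0.0, 0.0]
force: [-0.7, -0.4, -1.9]
finger_gap: 0.0476
finger_force: 26.5
```

Run:
```python
from tgt import *
z=arm.state()["ee_pos"][2]
go([*f(0),z],F[2])
c,im=grab("wrist","w4")
draw(im,c,box(*F,.072,.072,0,.006),(255,0,0))
draw(im,c,box(*F,.07,.058,.009,.013,.003))
cv2.imwrite("pics/w4b.png",im)
```

```text
shift [ 0.035  0.005 -0.   ]
turns [[0.0, 0.0, -0.0], [0.0, -0.001, 2.0]] j6 -0.56
```

View pics/w4b.png

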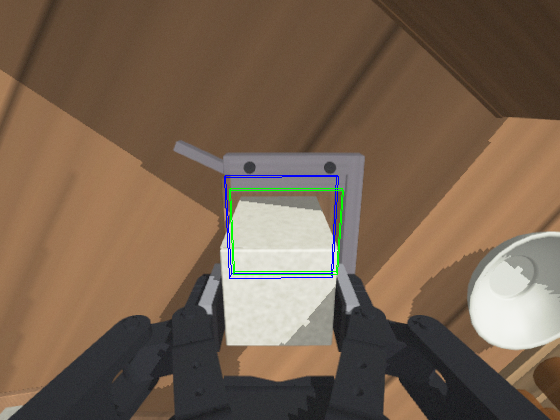

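The base is in the channel, with its flange near the target box and the back stop at column 347, so I'm pulling the cover straight up.

Call:
step_arm:
  series:
    - [[0,0,-0.1],[0,0,0]]
    - [[0,0,-0.22],[0,0,0]]
    - [[0,0,-0.35],[0,0,0]]
    - [[0,0,-0.5],[0,0,0]]
    - [[0,0,-0.65],[0,0,0]]
    - [[0,0,-0.8],[0,0,0]]
    - [[0,0,-0.95],[0,0,0]]
    - [[0,0,-1],[0,0,0]]

```text
clock: 6.38
ee_pos: [0.6107, 0.0997, 0.131]
ee_rot: [0.461, 0.887, 0.001, 0.002]
force: [1.0, -0.2, -1.6]
finger_gap: 0.0476
finger_force: 26.7
```

Call:
step_arm:
  series:
    - [[0,0,-0.3],[0,0,0]]
    - [[0,0,-0.5],[0,0,0]]
    - [[0,0,-0.5],[0,0,0]]

```text
clock: 6.63
ee_pos: [0.612, 0.0998, 0.1824]
ee_rot: [0.461, 0.887, 0.002, 0.004]
force: [1.2, 0.5, -0.4]
finger_gap: 0.0474
finger_force: 26.7
```

Run:
```python
from tgt import *
c,im=grab("scene","s1"); c2,im2=grab("side","s1side")
T=P[4]
cv2.imwrite("pics/s1b.png",np.hstack([crop(im,180,100,270,250,1.5),crop(im2,180,60,250,250,1.5)]))
print(arm.state()["joints"].round(2))
go([T[0]-.06,T[1],.17],0.0)
go([T[0]-.06,T[1],.17],-np.pi/2)
```

```text
[ 0.05  0.35  1.44 -0.    1.35 -0.56]
shift [-2.82  -3.908  0.078]
turns [[0.001, 0.0, 0.39], [-0.0, 0.001, -1.61]] j6 -0.56
shift [-2.82  -3.908  0.078]
turns [[0.001, -0.001, 1.39], [0.001, 0.001, -0.61]] j6 -0.56
```

View pics/s1b.png

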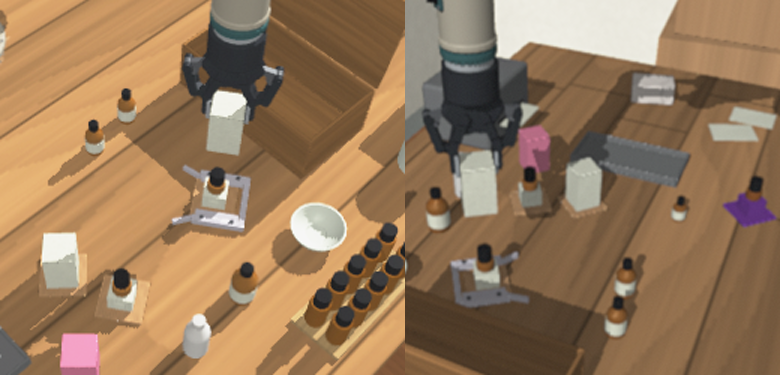

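The cover came off cleanly and the base stayed in the fork. I'm carrying the cover to the tray.

Call:
step_arm:
  series:
    - [[-0.2,-0.3,0],[0,0,0.078]]
    - [[-0.4,-0.6,0],[0,0,0.156]]
    - [[-0.6,-0.9,0],[0,0,0.234]]
    - [[-0.7,-1,0],[0,0,0.312]]
    - [[-0.7,-1,0],[0,0,0.39]]

```text
clock: 7.15
ee_pos: [0.5652, -0.0182, 0.1754]
ee_rot: [0.711, 0.704, -0.002, -0.001]
force: [0.3, 0.1, -0.6]
finger_gap: 0.0475
finger_force: 26.7
```

Call:
step_arm:
  series:
    - [[-0.4,-0.14,0],[0,0,0]]
    - [[-0.8,-0.28,0],[0,0,0]]
    - [[-1,-0.35,0],[0,0,0]]

```text
clock: 7.4
ee_pos: [0.5299, -0.1175, 0.1753]
ee_rot: [0.707, 0.707, -0.002, -0.001]
force: [-0.6, -0.5, 0.2]
finger_gap: 0.0478
finger_force: 26.7
```

Call:
step_arm:
  series:
    - [[-0.4,-0.14,0],[0,0,0]]
    - [[-0.8,-0.28,0],[0,0,0]]
    - [[-1,-0.35,0],[0,0,0]]

```text
clock: 7.65
ee_pos: [0.4949, -0.218, 0.1754]
ee_rot: [0.708, 0.706, -0.002, -0.001]
force: [-0.0, 0.9, -0.8]
finger_gap: 0.0478
finger_force: 26.7
```

Call:
step_arm:
  series:
    - [[-0.4,-0.14,0],[0,0,0]]
    - [[-0.8,-0.28,0],[0,0,0]]
    - [[-1,-0.35,0],[0,0,0]]
    - [[-1,-0.35,0],[0,0,0]]

```text
clock: 7.98
ee_pos: [0.4601, -0.3191, 0.1752]
ee_rot: [0.709, 0.705, -0.001, -0.001]
force: [-0.2, 0.4, 0.1]
finger_gap: 0.0474
finger_force: 26.7
```

Run:
```python
from tgt import *
T=P[4]; go([T[0]-.06,T[1],.026],0.0)
```

```text
shift [-0.365 -0.077  1.493]
turns [[-0.002, 0.0, -0.003], [0.001, 0.003, 1.997]] j6 -0.72
```

Call:
step_arm:
  series:
    - [[-0.36,-0.08,0],[0,0,0]]
    - [[-0.36,-0.08,0.3],[0,0,0]]
    - [[-0.36,-0.08,0.6],[0,0,0]]
    - [[-0.36,-0.08,0.9],[0,0,0]]
    - [[-0.36,-0.08,1],[0,0,0]]

```text
clock: 8.4
ee_pos: [0.4514, -0.3471, 0.0718]
ee_rot: [0.707, 0.707, 0.0, -0.006]
force: [-0.5, 0.6, -0.1]
finger_gap: 0.0473
finger_force: 26.7
```

Call:
step_arm:
  series:
    - [[0,0,0.15],[0,0,0]]
    - [[0,0,0.28],[0,0,0]]
    - [[0,0,0.38],[0,0,0]]
    - [[0,0,0.44],[0,0,0]]
    - [[0,0,0.48],[0,0,0]]
    - [[0,0,0.5],[0,0,0]]

```text
clock: 8.9
ee_pos: [0.4549, -0.3507, 0.027]
ee_rot: [0.707, 0.707, 0.0, -0.0]
force: [-1.1, -0.2, -1.1]
finger_gap: 0.047
finger_force: 26.7
```

Call:
step_arm:
  series:
    - [[0,0,0],[0,0,0]]
    - [[0,0,0],[0,0,0]]
    - [[0,0,0],[0,0,0]]
    - [[0,0,0],[0,0,0]]
  grip: 0.75

```text
clock: 9.23
ee_pos: [0.4551, -0.3513, 0.0279]
ee_rot: [0.707, 0.707, 0.0, 0.001]
force: [-0.9, 0.4, 0.7]
finger_gap: 0.0641
finger_force: 0.0
```

Call:
step_arm:
  series:
    - [[0,0,-0.2],[0,0,0]]
    - [[0,0,-0.5],[0,0,0]]
    - [[0,0,-0.9],[0,0,0]]
    - [[0,0,-1],[0,0,0]]

```text
clock: 9.57
ee_pos: [0.4575, -0.3535, 0.1334]
ee_rot: [0.707, 0.707, 0.0, 0.005]
force: [1.2, -0.7, -0.3]
finger_gap: 0.0635
finger_force: 0.0
```

Run:
```python
from tgt import *
c,im=grab("scene","s2"); c2,im2=grab("wrist","s2w")
T=P[4]
for x,i in((c,im),(c2,im2)): draw(i,x,box(P[1][0],P[1][1],P[1][2],.048,.048,.006,.086)); draw(i,x,box(P[2][0],P[2][1],P[2][2],.072,.072,0,.006));draw(i,x,box(T[0]-.06,T[1],0,.048,.048,.004,.084))
cv2.imwrite("pics/s2b.png",np.hstack([crop(im,80,180,250,200,1.6),cv2.resize(im2,(400,320))]))
go([P[1][0],P[1][1],.16],P[1][2]); go([P[1][0],P[1][1],.16],P[1][2]-np.pi/2)
```

```text
shift [ 1.811  0.902 -0.297]
turns [[0.002, 0.005, -0.531], [0.006, -0.002, 1.469]] j6 -0.78
shift [ 1.811  0.902 -0.297]
turns [[0.005, 0.002, 0.469], [-0.003, 0.006, -1.531]] j6 -0.78
```

View pics/s2b.png

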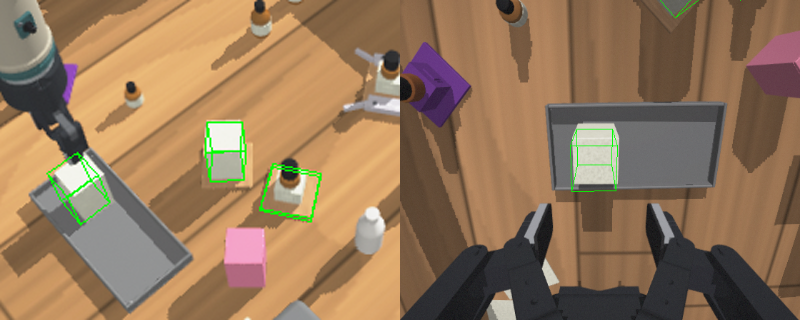

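The first cover stands in the tray, the second covered base is unmoved and so is the bare one. Next I'll fetch the freed base from the fork.

Call:
step_arm:
  series:
    - [[0.05,0,-0.3],[0,0,0]]
    - [[0.4,0.1,-0.4],[0,0,0]]
    - [[0.8,0.2,-0.4],[0,0,0]]
    - [[1,0.33,-0.4],[0,0,0]]

```text
clock: 10.0
ee_pos: [0.4864, -0.247, 0.1667]
ee_rot: [0.707, 0.707, 0.001, -0.002]
force: [0.6, -1.5, -0.0]
finger_gap: 0.0644
finger_force: 0.0
```

Call:
step_arm:
  series:
    - [[0.4,0.13,0],[0,0,0]]
    - [[0.8,0.26,0],[0,0,0]]
    - [[1,0.33,0],[0,0,0]]

```text
clock: 10.25
ee_pos: [0.5203, -0.1465, 0.1656]
ee_rot: [0.707, 0.708, 0.0, -0.002]
force: [-0.6, -0.1, 0.4]
finger_gap: 0.064
finger_force: 0.0
```

Call:
step_arm:
  series:
    - [[0.4,0.13,0],[0,0,0]]
    - [[0.8,0.26,0],[0,0,0]]
    - [[1,0.33,0],[0,0,0]]

```text
clock: 10.5
ee_pos: [0.5534, -0.0466, 0.1655]
ee_rot: [0.706, 0.708, 0.0, -0.002]
force: [0.4, -0.3, -1.0]
finger_gap: 0.064
finger_force: 0.0
```

Call:
step_arm:
  series:
    - [[0.4,0.13,0],[0,0,-0.07]]
    - [[0.8,0.26,0],[0,0,-0.14]]
    - [[1,0.33,0],[0,0,-0.21]]
    - [[1,0.33,0],[0,0,-0.28]]
    - [[1,0.33,0],[0,0,-0.35]]
    - [[1,0.33,0],[0,0,-0.39]]

```text
clock: 11.0
ee_pos: [0.5857, 0.05, 0.1651]
ee_rot: [0.458, 0.889, -0.001, -0.002]
force: [-0.5, -1.0, 0.8]
finger_gap: 0.0638
finger_force: 0.0
```

Run:
```python
from tgt import *
go([*f(0),.018],F[2])
c,im=grab("wrist","w5")
draw(im,c,box(*F,.072,.072,0,.006),(255,0,0)); draw(im,c,box(*F,.024,.024,.078,.0781))
cv2.imwrite("pics/w5b.png",im)
```

```text
shift [0.3   0.501 1.47 ]
turns [[-0.002, -0.001, 0.003], [0.002, -0.003, -1.997]] j6 -0.65
```

View pics/w5b.png

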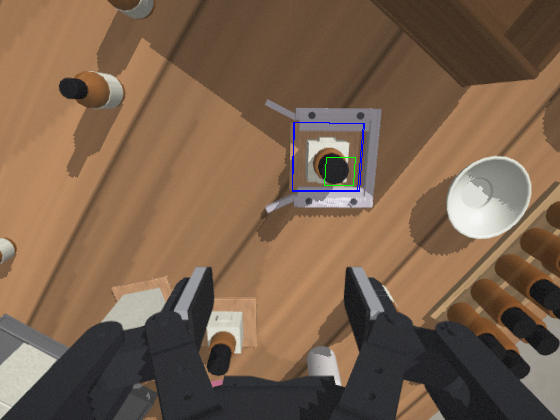

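The freed base's cap at (334,168) is about 6 mm toward the mouth of the predicted spot. I'm correcting for that, then descending and gripping the neck.

Call:
step_arm:
  series:
    - [[0.33,0.44,0],[0,0,0]]
    - [[0.33,0.44,0.3],[0,0,0]]
    - [[0.33,0.44,0.6],[0,0,0]]
    - [[0.33,0.44,0.9],[0,0,0]]
    - [[0.33,0.44,1],[0,0,0]]
    - [[0.33,0.44,1],[0,0,0]]

```text
clock: 11.55
ee_pos: [0.6004, 0.1011, 0.0632]
ee_rot: [0.461, 0.887, -0.002, -0.004]
force: [0.3, 0.0, -0.1]
finger_gap: 0.064
finger_force: 0.0
```

Call:
step_arm:
  series:
    - [[0,0,0.2],[0,0,0]]
    - [[0,0,0.35],[0,0,0]]
    - [[0,0,0.45],[0,0,0]]
    - [[0,0,0.45],[0,0,0]]

```text
clock: 11.88
ee_pos: [0.603, 0.101, 0.0213]
ee_rot: [0.461, 0.887, -0.001, -0.001]
force: [-0.8, -1.1, -0.1]
finger_gap: 0.0639
finger_force: 0.0
```

Call:
step_arm:
  series:
    - [[0,0,0],[0,0,0]]
    - [[0,0,0],[0,0,0]]
    - [[0,0,0],[0,0,0]]
    - [[0,0,0],[0,0,0]]
    - [[0,0,0],[0,0,0]]
    - [[0,0,0],[0,0,0]]
  grip: 0.3
  grip_force: 30

```text
clock: 12.38
ee_pos: [0.605, 0.1016, 0.0231]
ee_rot: [0.461, 0.887, 0.001, 0.001]
force: [1.9, 1.0, 1.6]
finger_gap: 0.0254
finger_force: 0.8
```

Run:
```python
from h import *
print(arm.state()["finger_gap"],arm.state()["finger_force"],arm.state()["ee_pos"])
c,im=grab("wrist","w6"); c2,im2=grab("scene","s6"); c3,im3=grab("side","s6s")
cv2.imwrite("pics/w6b.png",np.hstack([cv2.resize(im,(400,300)),crop(im2,260,140,130,130,300/130)]))
```

```text
0.025436626646933733 0.8109772391617298 [0.60501028 0.10161492 0.02312773]
```

View pics/w6b.png

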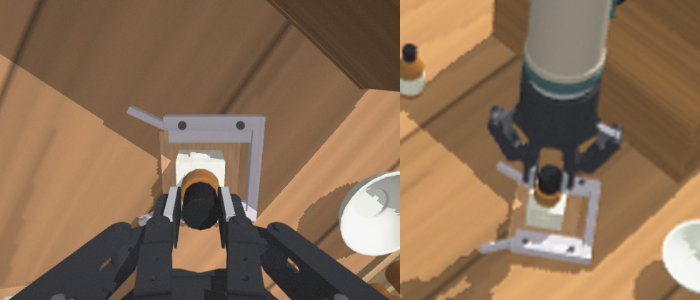

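The fingers closed around the bottle with little force, possibly off centre. I'll check where the neck really is.

Run:
```python
from h import *
c=cam("wrist"); k=1.4
# neck far (top) edge at z=.036 : (178..224,152); left/right
p=p2w(c,np.array([[178,152],[224,152]])*k,.036); q=p2w(c,np.array([[201,213]])*k,.078)
s=arm.state(); r=R.from_quat(s["ee_rot"]).inv()
print("neck far edge in tool",r.apply(p-s["ee_pos"]).round(4)); print("cap centre",r.apply(q-s["ee_pos"]).round(4))
```

```text
neck far edge in tool [[ 0.0271 -0.0169 -0.0133]
 [ 0.027   0.0178 -0.0133]]
cap centre [[ 0.0014  0.0002 -0.0553]]
```

Call:
step_arm:
  series:
    - [[0,0,0],[0,0,0]]
    - [[0,0,0],[0,0,0]]
    - [[0,0,0],[0,0,0]]
  grip: 0.2

```text
clock: 12.78
ee_pos: [0.6045, 0.1016, 0.0226]
ee_rot: [0.461, 0.887, 0.0, 0.001]
force: [2.4, 1.1, 3.5]
finger_gap: 0.0228
finger_force: 30.8
```

Call:
step_arm:
  series:
    - [[0,0,0],[0,0,0]]
    - [[0,0,0],[0,0,0]]
    - [[0.03,0,0],[0,0,0]]
    - [[0.04,0,0.05],[0,0,0]]
    - [[0.04,0,0.09],[0,0,0]]
    - [[0.04,0,0.09],[0,0,0]]
  grip: 0.7

```text
clock: 13.28
ee_pos: [0.6, 0.1047, 0.0118]
ee_rot: [0.461, 0.887, -0.001, -0.001]
force: [0.7, 0.3, 0.1]
finger_gap: 0.0598
finger_force: 0.0
```

Call:
step_arm:
  series:
    - [[0,0,0],[0,0,0]]
    - [[0,0,0],[0,0,0]]
    - [[0,0,0],[0,0,0]]
    - [[0,0,0],[0,0,0]]
    - [[0,0,0],[0,0,0]]
  grip: 0.3

```text
clock: 13.7
ee_pos: [0.6017, 0.1046, 0.0135]
ee_rot: [0.461, 0.887, 0.0, 0.0]
force: [-0.2, 0.8, 0.5]
finger_gap: 0.0278
finger_force: 29.5
```

It now holds the bottle body (28 mm gap at 30 N). I'll slide it out along −x, then lift.

Call:
step_arm:
  series:
    - [[0,-0.06,-0.01],[0,0,0]]
    - [[0,-0.16,-0.01],[0,0,0]]
    - [[0,-0.28,-0.01],[0,0,0]]
    - [[0,-0.42,-0.01],[0,0,0]]
    - [[0,-0.56,-0.01],[0,0,0]]
    - [[0,-0.7,-0.01],[0,0,0]]
    - [[0,-0.85,-0.01],[0,0,0]]
    - [[0,-0.95,-0.01],[0,0,0]]

```text
clock: 14.37
ee_pos: [0.5205, 0.0489, 0.0139]
ee_rot: [0.461, 0.887, -0.001, -0.001]
force: [-0.8, 0.1, -1.4]
finger_gap: 0.0276
finger_force: 29.7
```

Call:
step_arm:
  series:
    - [[0,0,-0.1],[0,0,0]]
    - [[0,0,-0.3],[0,0,0]]
    - [[0,0,-0.6],[0,0,0]]
    - [[0,0,-0.9],[0,0,0]]
    - [[0,0,-1],[0,0,0]]

```text
clock: 14.78
ee_pos: [0.5271, 0.0501, 0.1192]
ee_rot: [0.461, 0.887, 0.002, 0.004]
force: [1.3, -0.0, -1.1]
finger_gap: 0.0277
finger_force: 29.9
```

```bash
cat >> tgt.py <<'E'
D=P[5]
d=lambda x,y:D[:2]+R.from_rotvec([0,0,D[2]]).as_matrix()[:2,:2]@[x,y]
E
python3 - <<'E'
from tgt import *
print(d(0,-.085),d(0,0),d(0,.085), arm.state()["finger_gap"])
go([*d(-.015,-.088),.19],D[2]); go([*d(0,0),.19],D[2]-np.pi/2)
c,im=grab("side","s7")
cv2.imwrite("pics/s7b.png",crop(im,120,80,240,220,2.4))
E
```

```text
[0.6153545  0.32991978] [0.53039643 0.33258928] [0.44543836 0.33525879] 0.02774667493623801
shift [ 1.641  2.27  -0.7  ]
turns [[0.003, 0.005, -0.59], [0.006, -0.003, 1.41]] j6 -0.65
shift [ 2.289  1.656 -0.708]
turns [[0.006, 0.002, 0.41], [-0.002, 0.007, -1.59]] j6 -0.65
```

View pics/s7b.png

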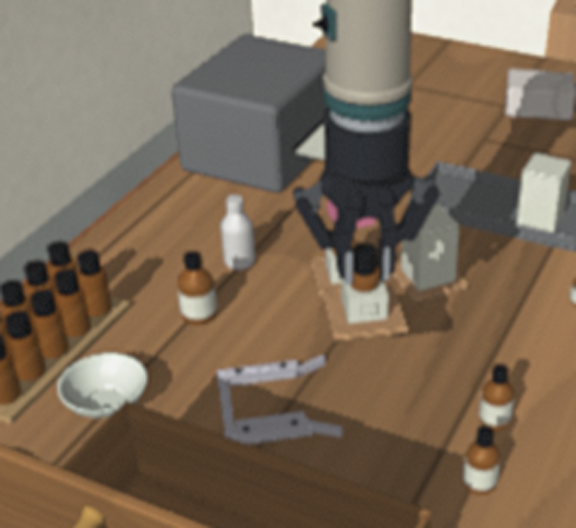

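The base hangs upright from the gripper and the second cased bottle is still in place. I've now used up the picture views, one more than allowed, so from here I'll measure by code only.

Call:
step_arm:
  series:
    - [[0,0,-0.35],[0,0,0]]
    - [[0.2,0.25,-0.7],[0,0,0]]
    - [[0.4,0.5,-0.7],[0,0,0]]
    - [[0.55,0.75,-0.7],[0,0,0]]
    - [[0.55,0.75,-0.7],[0,0,0]]

```text
clock: 15.25
ee_pos: [0.5556, 0.1431, 0.1839]
ee_rot: [0.46, 0.888, 0.003, 0.0]
force: [0.2, -0.1, -1.4]
finger_gap: 0.0277
finger_force: 30.4
```

Call:
step_arm:
  series:
    - [[0.2,0.27,0],[0,0,0]]
    - [[0.4,0.55,0],[0,0,0]]
    - [[0.55,0.75,0],[0,0,0]]

```text
clock: 15.5
ee_pos: [0.5833, 0.2282, 0.1825]
ee_rot: [0.461, 0.887, -0.0, -0.001]
force: [0.1, -0.2, -1.7]
finger_gap: 0.028
finger_force: 30.5
```

Call:
step_arm:
  series:
    - [[0.2,0.25,0],[0,0,-0.075]]
    - [[0.4,0.5,0],[0,0,-0.15]]
    - [[0.54,0.77,0],[0,0,-0.225]]
    - [[0.54,0.77,0],[0,0,-0.3]]
    - [[0.54,0.77,0],[0,0,-0.375]]
    - [[0.54,0.77,0],[0,0,-0.45]]
    - [[0.54,0.77,0],[0,0,-0.525]]
    - [[0.54,0.77,0],[0,0,-0.59]]

```text
clock: 16.17
ee_pos: [0.6144, 0.3144, 0.1819]
ee_rot: [0.013, 1.0, -0.001, -0.002]
force: [1.0, -0.1, -1.3]
finger_gap: 0.028
finger_force: 30.6
```

Run:
```python
from tgt import *
go([*d(-.015,-.088),.022],D[2]); print(arm.state()["joints"].round(2),arm.state()["finger_gap"])
```

```text
shift [-0.039  0.008  1.599]
turns [[-0.001, -0.002, 0.004], [0.003, -0.002, -1.996]] j6 -1.17
[ 0.37  0.46  1.25 -0.    1.43 -1.17] 0.028047122832809718
```

Call:
step_arm:
  series:
    - [[-0.04,0.0,0.3],[0,0,0]]
    - [[-0.04,0.0,0.6],[0,0,0]]
    - [[-0.04,0.0,0.9],[0,0,0]]
    - [[-0.04,0.0,1],[0,0,0]]
    - [[-0.04,0,1],[0,0,0]]

```text
clock: 16.58
ee_pos: [0.6159, 0.3131, 0.0791]
ee_rot: [0.016, 1.0, -0.002, -0.005]
force: [-0.2, 0.4, -0.8]
finger_gap: 0.028
finger_force: 30.5
```

Call:
step_arm:
  series:
    - [[0,0,0.2],[0,0,0]]
    - [[0,0,0.38],[0,0,0]]
    - [[0,0,0.5],[0,0,0]]
    - [[0,0,0.56],[0,0,0]]
    - [[0,0,0.6],[0,0,0]]
    - [[0,0,0.61],[0,0,0]]
    - [[0,0,0.61],[0,0,0]]

```text
clock: 17.17
ee_pos: [0.6198, 0.3148, 0.024]
ee_rot: [0.016, 1.0, 0.0, 0.001]
force: [-0.3, 0.3, -1.6]
finger_gap: 0.0279
finger_force: 30.6
```

Call:
step_arm:
  series:
    - [[0,0,0.02],[0,0,0]]
    - [[0,0,0.03],[0,0,0]]
    - [[0,0,0.03],[0,0,0]]
    - [[0,0,0.03],[0,0,0]]

```text
clock: 17.5
ee_pos: [0.6193, 0.3147, 0.0206]
ee_rot: [0.016, 1.0, 0.0, 0.0]
force: [-0.5, -0.7, -1.3]
finger_gap: 0.0279
finger_force: 30.6
```

Call:
step_arm:
  series:
    - [[0,0,0.01],[0,0,0]]
    - [[0,0,0.01],[0,0,0]]
    - [[0,0,0.01],[0,0,0]]
    - [[0,0,0.01],[0,0,0]]
    - [[0,0,0.01],[0,0,0]]
  grip: 0.62

```text
clock: 17.92
ee_pos: [0.6193, 0.3147, 0.0194]
ee_rot: [0.016, 1.0, 0.0, 0.0]
force: [-0.1, -0.2, -1.0]
finger_gap: 0.0526
finger_force: 0.0
```

Call:
step_arm:
  series:
    - [[0,0,-0.2],[0,0,0]]
    - [[0,0,-0.5],[0,0,0]]
    - [[0,0,-0.9],[0,0,0]]
    - [[0,0,-1],[0,0,0]]

```text
clock: 18.25
ee_pos: [0.6226, 0.316, 0.1259]
ee_rot: [0.016, 1.0, 0.002, 0.005]
force: [0.7, 0.6, 0.8]
finger_gap: 0.053
finger_force: 0.0
```

Call:
step_arm:
  series:
    - [[0,0,-0.4],[0,0,0]]
    - [[0,0,-0.8],[0,0,0]]
    - [[0.3,-0.2,-0.8],[0,0,0]]
    - [[0.5,-0.5,-0.8],[0,0,0]]
    - [[0.5,-0.9,-0.8],[0,0,0]]
    - [[0.5,-1,-0.8],[0,0,0]]

```text
clock: 18.75
ee_pos: [0.5645, 0.2118, 0.2002]
ee_rot: [0.016, 1.0, -0.002, 0.0]
force: [-0.8, 0.4, -0.4]
finger_gap: 0.0528
finger_force: 0.0
```

```bash
cat > seg.py <<'E'
from tgt import *
def stats(c,im,P8,name,kind):
    """compare mask of colour inside padded hull with the hull of the predicted box: centroid offset in px"""
    q=w2p(c,P8).astype(np.float32); hull=cv2.convexHull(q); x,y,w,h=cv2.boundingRect(hull); pad=25
    hsv=cv2.cvtColor(im,cv2.COLOR_BGR2HSV).astype(int); H,S,V=hsv[...,0],hsv[...,1],hsv[...,2]
    m={"white":(S<60)&(V>120),"black":(V<45)}[kind].astype(np.uint8)
    z=np.zeros_like(m); z[max(0,y-pad):y+h+pad,max(0,x-pad):x+w+pad]=1
    n,l,st,ce=cv2.connectedComponentsWithStats(m*z)
    t=np.zeros_like(m); cv2.fillConvexPoly(t,hull.astype(np.int32),1); M=cv2.moments(t,True)
    cen=np.array([M["m10"]/M["m00"],M["m01"]/M["m00"]])
    print(name,"pred",cen.round(1),"area",int(M["m00"]),"found",[(ce[i].round(1).tolist(),int(st[i,4])) for i in range(1,n) if st[i,4]>25])
    return cen
E
python3 - <<'E'
from seg import *
for f0 in("scene0","s2"):
    im=cv2.imread(f"pics/{f0}.png");c=cam("scene");print(f0)
    stats(c,im,box(*P[1],.048,.048,.006,.086),"B","white"); stats(c,im,box(*P[2],.024,.024,.054,.078),"Ccap","black")
print("now")
for n in("scene","side","wrist"):
    c,im=grab(n,"n8"+n); print(n)
    stats(c,im,box(*P[1],.048,.048,.006,.086),"B","white"); stats(c,im,box(*P[2],.024,.024,.054,.078),"Ccap","black")
    stats(c,im,box(*d(-.015,-.088),D[2],.024,.024,.06,.084),"A in chest cap","black")
print(arm.state()["ee_pos"])
E
```

```text
scene0
B pred [219.9 273.4] area 921 found [([212.7, 236.8], 363), ([219.9, 272.9], 842), ([254.0, 297.6], 88)]
Ccap pred [260.5 285.5] area 207 found [([259.8, 288.8], 37)]
s2
B pred [219.9 273.4] area 921 found [([219.9, 272.9], 842), ([254.0, 297.6], 88)]
Ccap pred [260.5 285.5] area 207 found [([260.2, 288.8], 38)]
now
scene
B pred [219.9 273.4] area 921 found [([219.9, 273.0], 840), ([254.0, 297.5], 87)]
Ccap pred [260.5 285.5] area 207 found [([259.8, 288.7], 39)]
A in chest cap pred [384.6 171.1] area 167 found [([386.8, 173.9], 81)]
side
B pred [297.6 180.8] area 750 found [([301.0, 185.3], 504), ([266.0, 191.3], 124)]
Ccap pred [262.1 174.4] area 136 found [([235.3, 155.8], 159), ([262.7, 176.1], 54)]
A in chest cap pred [177.8 286.1] area 271 found [([175.7, 282.5], 76)]
wristTraceback (most recent call last):
  File "<stdin>", line 8, in <module>
  File "seg.py", line 10, in stats
    cen=np.array([M["m10"]/M["m00"],M["m01"]/M["m00"]])
                  ~~~~~~~~^~~~~~~~~
ZeroDivisionError: float division by zero
```

Both remaining bottles are unmoved, to the pixel, and bottle A's cap shows in the chest. I'm moving to the second cased bottle.

Call:
step_arm:
  series:
    - [[0,-0.4,0],[0,0,0]]
    - [[0,-0.8,0],[0,0,0]]
    - [[0,-1,0],[0,0,0]]
  grip: 0.8

```text
clock: 19.15
ee_pos: [0.5634, 0.1145, 0.1988]
ee_rot: [0.015, 1.0, -0.001, -0.0]
force: [0.5, 0.0, 0.4]
finger_gap: 0.0683
finger_force: 0.0
```

Call:
step_arm:
  series:
    - [[0,-0.4,0],[0,0,0]]
    - [[0,-0.8,0],[0,0,0]]
    - [[0,-1,0],[0,0,0]]

```text
clock: 19.4
ee_pos: [0.5606, 0.0138, 0.1989]
ee_rot: [0.016, 1.0, -0.001, 0.0]
force: [0.8, 0.4, -0.1]
finger_gap: 0.0681
finger_force: 0.0
```

Call:
step_arm:
  series:
    - [[0,-0.4,0],[0,0,0]]
    - [[0,-0.8,0],[0,0,0]]
    - [[0,-1,0],[0,0,0]]

```text
clock: 19.65
ee_pos: [0.5578, -0.0866, 0.1989]
ee_rot: [0.016, 1.0, -0.001, 0.0]
force: [1.5, 0.6, 0.2]
finger_gap: 0.0682
finger_force: 0.0
```

Call:
step_arm:
  series:
    - [[0,-0.4,0.1],[0,0,0.07]]
    - [[0,-0.7,0.3],[0,0,0.15]]
    - [[0,-0.7,0.5],[0,0,0.22]]
    - [[0,-0.7,0.5],[0,0,0.3]]
    - [[0,-0.7,0.5],[0,0,0.37]]
    - [[0,-0.7,0.5],[0,0,0.448]]
    - [[0,-0.7,0.5],[0,0,0.448]]

```text
clock: 20.23
ee_pos: [0.5558, -0.1528, 0.1486]
ee_rot: [0.36, 0.933, 0.001, -0.0]
force: [0.4, -0.3, 0.2]
finger_gap: 0.0684
finger_force: 0.0
```

Run:
```python
from seg import *
go([P[1][0],P[1][1],.026],P[1][2])
c,im=grab("wrist","w9"); stats(c,im,box(*P[1],.048,.048,.006,.086),"B","white"); cs,ims=grab("scene"); stats(cs,ims,box(*P[1],.048,.048,.006,.086),"B","white")
q=w2p(c,[[P[1][0],P[1][1],.086],[P[1][0]+.01,P[1][1],.086],[P[1][0],P[1][1]+.01,.086]]);print(q.round(1))
```

```text
shift [-0.058 -0.201  1.226]
turns [[0.001, -0.0, -0.0], [-0.001, -0.001, 2.0]] j6 -1.22
B pred [254.5 211. ] area 4652 found [([251.6, 206.9], 4502)]
B pred [219.9 273.4] area 921 found [([219.9, 272.9], 841), ([254.1, 297.4], 85)]
[[254.6 221.8]
 [263.1 230.5]
 [263.8 213.9]]
```

Call:
step_arm:
  series:
    - [[-0.04,-0.21,0],[0,0,0]]
    - [[-0.04,-0.21,0.3],[0,0,0]]
    - [[-0.04,-0.21,0.6],[0,0,0]]
    - [[-0.04,-0.21,0.9],[0,0,0]]
    - [[-0.04,-0.21,1],[0,0,0]]
    - [[-0.04,-0.21,1],[0,0,0]]

```text
clock: 20.83
ee_pos: [0.5415, -0.1706, 0.0466]
ee_rot: [0.358, 0.934, 0.0, -0.003]
force: [0.2, 0.7, -0.3]
finger_gap: 0.0684
finger_force: 0.0
```

Call:
step_arm:
  series:
    - [[0,0,0.1],[0,0,0]]
    - [[0,0,0.17],[0,0,0]]
    - [[0,0,0.2],[0,0,0]]
    - [[0,0,0.2],[0,0,0]]

```text
clock: 21.17
ee_pos: [0.5435, -0.1718, 0.0293]
ee_rot: [0.359, 0.933, 0.0, 0.0]
force: [-0.4, 0.1, -0.3]
finger_gap: 0.0681
finger_force: 0.0
```

Call:
step_arm:
  series:
    - [[0,0,0],[0,0,0]]
    - [[0,0,0],[0,0,0]]
    - [[0,0,0],[0,0,0]]
    - [[0,0,0],[0,0,0]]
    - [[0,0,0],[0,0,0]]
    - [[0,0,0],[0,0,0]]
  grip: 0.4
  grip_force: 25

```text
clock: 21.67
ee_pos: [0.5441, -0.1721, 0.0301]
ee_rot: [0.359, 0.933, 0.0, 0.001]
force: [0.7, 0.4, 6.4]
finger_gap: 0.0474
finger_force: 28.1
```

Call:
step_arm:
  series:
    - [[0,0,-0.015],[0,0,0]]
    - [[0.0,0.0,-0.015],[0,0,0]]
    - [[0.0,0.0,-0.015],[0,0,0]]

```text
clock: 21.92
ee_pos: [0.5426, -0.1716, 0.0302]
ee_rot: [0.359, 0.933, -0.0, -0.001]
force: [-0.7, -0.4, -0.1]
finger_gap: 0.0475
finger_force: 27.5
```

Run:
```python
from tgt import *
z=arm.state()["ee_pos"][2]
for x in(-.15,0): go([*f(x),z],F[2])
```

```text
shift [1.686 1.02  0.002]
turns [[-0.0, -0.001, 0.141], [0.001, -0.001, -1.859]] j6 -1.26
shift [1.356 2.483 0.   ]
turns [[-0.0, -0.001, 0.141], [0.001, -0.001, -1.859]] j6 -1.26
```

Call:
step_arm:
  series:
    - [[0.06,0.04,0],[0,0,0]]
    - [[0.15,0.09,0],[0,0,0]]
    - [[0.27,0.16,0],[0,0,0]]
    - [[0.4,0.24,0],[0,0,0]]
    - [[0.53,0.32,0],[0,0,0]]
    - [[0.66,0.4,0],[0,0,0]]
    - [[0.8,0.48,0],[0,0,0]]
    - [[0.9,0.55,0],[0,0,0]]

```text
clock: 22.58
ee_pos: [0.512, -0.0682, 0.0307]
ee_rot: [0.359, 0.933, 0.0, -0.001]
force: [0.6, -0.1, -1.8]
finger_gap: 0.0474
finger_force: 27.3
```

Call:
step_arm:
  series:
    - [[0.1,0.06,0],[0,0,0.01]]
    - [[0.22,0.13,0],[0,0,0.03]]
    - [[0.34,0.2,0],[0,0,0.05]]
    - [[0.46,0.27,0],[0,0,0.08]]
    - [[0.57,0.34,0],[0,0,0.11]]
    - [[0.68,0.41,0],[0,0,0.13]]
    - [[0.77,0.47,0],[0,0,0.141]]
    - [[0.77,0.47,0],[0,0,0.141]]

```text
clock: 23.25
ee_pos: [0.4865, 0.0183, 0.0308]
ee_rot: [0.459, 0.888, 0.0, -0.001]
force: [-0.4, -0.3, -2.0]
finger_gap: 0.0478
finger_force: 27.4
```

Run:
```python
from seg import *
s=arm.state(); z=s["ee_pos"][2]
for x in(-.14,0): go([*f(x),z],F[2])
c,im=grab("wrist","w10")
a=cv2.imread("pics/w3.png")
# cover+flange far edge row: profile at tool-x>0 along image columns 250-310 
for n,i in(("A",a),("B",im)):
    hsv=cv2.cvtColor(i,cv2.COLOR_BGR2HSV).astype(int)
    m=((hsv[...,1]<60)&(hsv[...,2]>120)).astype(np.uint8); k,l,st,ce=cv2.connectedComponentsWithStats(m); j=[t for t in range(1,k) if abs(ce[t][0]-280)<40 and 200<ce[t][1]<330 and st[t,4]>2000]
    print(n,[(st[t].tolist(),ce[t].round(1).tolist()) for t in j])
    g=cv2.GaussianBlur(i,(3,3),0).astype(int).mean(2)[:,245:315].mean(1); dg=np.diff(g); print([(r,round(dg[r],1)) for r in range(155,225) if abs(dg[r])>4])
cs,ims=grab("scene"); stats(cs,ims,box(*P[2],.024,.024,.054,.078),"Ccap","black")
```

```text
shift [-0.007  0.089 -0.   ]
turns [[-0.0, -0.001, 0.002], [0.001, -0.0, -1.998]] j6 -0.72
shift [-0.01   1.489 -0.   ]
turns [[-0.0, -0.001, 0.002], [0.001, -0.0, -1.998]] j6 -0.72
A [([220, 196, 140, 150, 16405], [280.3, 273.3])]
[(175, np.float64(9.2)), (176, np.float64(13.3)), (177, np.float64(8.7)), (194, np.float64(7.6)), (195, np.float64(19.8)), (196, np.float64(17.7)), (197, np.float64(6.0))]
B [([221, 196, 139, 146, 15601], [280.5, 270.9])]
[(175, np.float64(10.5)), (176, np.float64(14.4)), (177, np.float64(6.9)), (194, np.float64(13.3)), (195, np.float64(20.4)), (196, np.float64(12.8))]
Ccap pred [260.5 285.5] area 207 found [([260.1, 288.9], 36)]
```

The grasp relation matches the first one, so I'll insert it the same way, about 3 mm deeper.

Call:
step_arm:
  series:
    - [[-0.01,0.06,0],[0,0,0]]
    - [[-0.025,0.16,0],[0,0,0]]
    - [[-0.03,0.28,0],[0,0,0]]
    - [[-0.03,0.42,0],[0,0,0]]
    - [[-0.03,0.56,0],[0,0,0]]
    - [[-0.03,0.7,0],[0,0,0]]
    - [[-0.03,0.85,0],[0,0,0]]
    - [[-0.03,0.98,0],[0,0,0]]

```text
clock: 24.02
ee_pos: [0.5722, 0.0706, 0.0306]
ee_rot: [0.46, 0.888, 0.0, 0.001]
force: [-0.3, 0.2, -1.8]
finger_gap: 0.0476
finger_force: 27.3
```

Call:
step_arm:
  series:
    - [[0,0.08,0],[0,0,0]]
    - [[0,0.16,0],[0,0,0]]
    - [[0,0.24,0],[0,0,0]]
    - [[0,0.32,0],[0,0,0]]
    - [[0,0.4,0],[0,0,0]]
    - [[0,0.48,0],[0,0,0]]
    - [[0,0.54,0],[0,0,0]]
    - [[0,0.54,0],[0,0,0]]

```text
clock: 24.68
ee_pos: [0.615, 0.1016, 0.0308]
ee_rot: [0.46, 0.888, 0.0, 0.0]
force: [0.2, 0.5, -2.1]
finger_gap: 0.0475
finger_force: 27.3
```

Run:
```python
from tgt import *
s=arm.state(); go([*f(0),s["ee_pos"][2]],F[2])
c,im=grab("wrist","w11"); a=cv2.imread("pics/w4.png")
for i in(a,im):
    hsv=cv2.cvtColor(i,cv2.COLOR_BGR2HSV).astype(int)
    g=cv2.GaussianBlur(i,(3,3),0).astype(int).mean(2)
    dg=np.diff(g[:,250:310].mean(1)); print("rows",[(r,round(dg[r],0)) for r in range(140,215) if abs(dg[r])>5])
    dg=np.diff(g[200:225].mean(0)); print("cols",[(r,round(dg[r],0)) for r in range(200,380) if abs(dg[r])>5])
```

```text
shift [ 0.053 -0.041 -0.   ]
turns [[0.001, 0.0, 0.001], [-0.0, 0.001, -1.999]] j6 -0.56
rows [(151, np.float64(10.0)), (152, np.float64(12.0)), (153, np.float64(8.0)), (154, np.float64(9.0)), (155, np.float64(9.0)), (190, np.float64(-10.0)), (191, np.float64(-10.0)), (195, np.float64(8.0)), (196, np.float64(7.0)), (201, np.float64(6.0)), (202, np.float64(10.0)), (203, np.float64(11.0)), (204, np.float64(11.0)), (205, np.float64(11.0)), (206, np.float64(11.0)), (207, np.float64(11.0)), (208, np.float64(7.0))]
cols [(217, np.float64(-5.0)), (218, np.float64(-5.0)), (222, np.float64(10.0)), (223, np.float64(18.0)), (224, np.float64(9.0)), (227, np.float64(-5.0)), (230, np.float64(10.0)), (231, np.float64(12.0)), (232, np.float64(11.0)), (233, np.float64(10.0)), (234, np.float64(11.0)), (235, np.float64(10.0)), (236, np.float64(10.0)), (237, np.float64(9.0)), (238, np.float64(7.0)), (321, np.float64(-6.0)), (322, np.float64(-8.0)), (323, np.float64(-10.0)), (324, np.float64(-11.0)), (325, np.float64(-11.0)), (326, np.float64(-11.0)), (327, np.float64(-7.0)), (332, np.float64(-7.0)), (33
[... 556 characters left out ...]
p.float64(12.0)), (205, np.float64(12.0)), (206, np.float64(12.0)), (207, np.float64(10.0))]
cols [(224, np.float64(15.0)), (225, np.float64(16.0)), (231, np.float64(9.0)), (232, np.float64(11.0)), (233, np.float64(12.0)), (234, np.float64(10.0)), (235, np.float64(9.0)), (236, np.float64(11.0)), (237, np.float64(10.0)), (238, np.float64(9.0)), (239, np.float64(7.0)), (321, np.float64(-7.0)), (322, np.float64(-10.0)), (323, np.float64(-11.0)), (324, np.float64(-11.0)), (325, np.float64(-12.0)), (326, np.float64(-10.0)), (335, np.float64(10.0)), (336, np.float64(12.0)), (337, np.float64(7.0)), (349, np.float64(-6.0)), (350, np.float64(-15.0)), (351, np.float64(-15.0)), (352, np.float64(-6.0))]
```

The back stop edge is now about 6 mm nearer the base than last time, with no contact force, so it's well under the lips. I'm pulling the cover.

Call:
step_arm:
  series:
    - [[0,0,-0.1],[0,0,0]]
    - [[0,0,-0.22],[0,0,0]]
    - [[0,0,-0.35],[0,0,0]]
    - [[0,0,-0.5],[0,0,0]]
    - [[0,0,-0.65],[0,0,0]]
    - [[0,0,-0.8],[0,0,0]]
    - [[0,0,-0.95],[0,0,0]]
    - [[0,0,-1],[0,0,0]]

```text
clock: 25.4
ee_pos: [0.6152, 0.1008, 0.1345]
ee_rot: [0.46, 0.888, 0.001, 0.002]
force: [0.4, -0.9, 0.0]
finger_gap: 0.0473
finger_force: 27.5
```

Call:
step_arm:
  series:
    - [[0,0,-0.3],[0,0,0]]
    - [[0,0,-0.5],[0,0,0]]
    - [[0,0,-0.5],[0,0,0]]

```text
clock: 25.65
ee_pos: [0.6165, 0.1009, 0.1859]
ee_rot: [0.46, 0.888, 0.002, 0.004]
force: [1.1, 0.3, 1.4]
finger_gap: 0.0472
finger_force: 27.5
```

Run:
```python
from seg import *
s=arm.state(); c,im=grab("scene","s12"); a=cv2.imread("pics/s1.png")
for n,i in(("A then",a),("B now",im)):
    print(n); stats(c,i,box(*F,.024,.024,.054,.078),"cap in fork","black"); stats(c,i,box(s["ee_pos"][0],s["ee_pos"][1],F[2],.048,.048,s["ee_pos"][2]-.024,s["ee_pos"][2]+.056),"cover held","white")
stats(c,im,box(*P[2],.024,.024,.054,.078),"Ccap","black")
T=P[4]; go([T[0]+.05,T[1]-.005,.17],0.0)
```

```text
A then
cap in fork pred [325.  216.5] area 167 found [([323.6, 220.0], 44)]
cover held pred [331.8 181.7] area 976 found [([359.9, 146.3], 34), ([330.4, 180.8], 970), ([312.5, 217.5], 120), ([337.7, 222.0], 171)]
B now
cap in fork pred [325.  216.5] area 167 found [([325.5, 221.3], 44)]
cover held pred [331.8 181.7] area 976 found [([364.0, 146.2], 45), ([332.4, 182.0], 973), ([313.5, 217.3], 133), ([338.8, 222.2], 151)]
Ccap pred [260.5 285.5] area 207 found [([260.3, 285.5], 100)]
shift [-3.464 -3.097  0.131]
turns [[0.004, 0.001, 0.391], [-0.001, 0.005, -1.609]] j6 -0.56
```

Call:
step_arm:
  series:
    - [[-0.2,-0.3,0],[0,0,0.078]]
    - [[-0.4,-0.6,0],[0,0,0.156]]
    - [[-0.6,-0.9,0],[0,0,0.234]]
    - [[-0.7,-1,0],[0,0,0.312]]
    - [[-0.7,-1,0],[0,0,0.39]]

```text
clock: 26.12
ee_pos: [0.5701, -0.0173, 0.1793]
ee_rot: [0.71, 0.704, -0.002, -0.001]
force: [-0.2, -0.2, -0.9]
finger_gap: 0.0472
finger_force: 27.6
```

Call:
step_arm:
  series:
    - [[-0.4,-0.05,0],[0,0,0]]
    - [[-0.8,-0.05,0],[0,0,0]]
    - [[-1,-0.05,0],[0,0,0]]

```text
clock: 26.37
ee_pos: [0.5662, -0.1173, 0.1793]
ee_rot: [0.707, 0.707, -0.002, -0.0]
force: [-0.2, 0.3, -0.6]
finger_gap: 0.0477
finger_force: 27.5
```

Call:
step_arm:
  series:
    - [[-0.4,0,0],[0,0,0]]
    - [[-0.8,0,0],[0,0,0]]
    - [[-1,0,0],[0,0,0]]

```text
clock: 26.62
ee_pos: [0.5665, -0.2181, 0.179]
ee_rot: [0.707, 0.707, -0.001, -0.0]
force: [-0.2, -0.0, -0.1]
finger_gap: 0.0475
finger_force: 27.5
```

Call:
step_arm:
  series:
    - [[-0.4,0,0],[0,0,0]]
    - [[-0.8,0,0],[0,0,0]]
    - [[-1,0,0],[0,0,0]]
    - [[-1,0,0],[0,0,0]]

```text
clock: 26.95
ee_pos: [0.5666, -0.3188, 0.1784]
ee_rot: [0.708, 0.706, -0.001, -0.0]
force: [0.0, -0.6, -0.4]
finger_gap: 0.0477
finger_force: 27.5
```

Run:
```python
from tgt import *
T=P[4]; go([T[0]+.05,T[1]-.002,.030],0.0)
```

```text
shift [-0.387 -0.044  1.484]
turns [[-0.002, 0.001, -0.002], [0.001, 0.002, 1.998]] j6 -0.61
```

Call:
step_arm:
  series:
    - [[-0.38,-0.04,0],[0,0,0]]
    - [[-0.38,-0.04,0.3],[0,0,0]]
    - [[-0.38,-0.04,0.6],[0,0,0]]
    - [[-0.38,-0.04,0.9],[0,0,0]]
    - [[-0.38,-0.04,1],[0,0,0]]

```text
clock: 27.37
ee_pos: [0.5602, -0.3486, 0.0747]
ee_rot: [0.707, 0.708, -0.0, -0.006]
force: [-1.5, 0.1, -1.1]
finger_gap: 0.0477
finger_force: 27.5
```

Call:
step_arm:
  series:
    - [[0,0,0.15],[0,0,0]]
    - [[0,0,0.28],[0,0,0]]
    - [[0,0,0.38],[0,0,0]]
    - [[0,0,0.44],[0,0,0]]
    - [[0,0,0.47],[0,0,0]]
    - [[0,0,0.49],[0,0,0]]
    - [[0,0,0.49],[0,0,0]]

```text
clock: 27.95
ee_pos: [0.5642, -0.3519, 0.032]
ee_rot: [0.706, 0.708, 0.0, 0.0]
force: [0.4, -0.3, 0.1]
finger_gap: 0.0477
finger_force: 27.5
```

Call:
step_arm:
  series:
    - [[0,0,0],[0,0,0]]
    - [[0,0,0],[0,0,0]]
    - [[0,0,0],[0,0,0]]
    - [[0,0,0],[0,0,0]]
  grip: 0.75

```text
clock: 28.28
ee_pos: [0.5642, -0.3521, 0.0323]
ee_rot: [0.707, 0.708, 0.0, 0.001]
force: [0.0, 0.9, -0.7]
finger_gap: 0.0638
finger_force: 0.0
```

Call:
step_arm:
  series:
    - [[0,0,-0.2],[0,0,0]]
    - [[0,0,-0.5],[0,0,0]]
    - [[0,0,-0.9],[0,0,0]]
    - [[0,0,-1],[0,0,0]]

```text
clock: 28.62
ee_pos: [0.5669, -0.3541, 0.1384]
ee_rot: [0.707, 0.708, 0.001, 0.005]
force: [1.2, -0.1, 1.5]
finger_gap: 0.0641
finger_force: 0.0
```

Call:
step_arm:
  series:
    - [[0,0,-0.4],[0,0,0]]
    - [[0.4,0.1,-0.4],[0,0,0]]
    - [[0.8,0.15,-0.4],[0,0,0]]
    - [[1,0.15,-0.4],[0,0,0]]
    - [[1,0.15,-0.4],[0,0,0]]

```text
clock: 29.03
ee_pos: [0.5788, -0.247, 0.1725]
ee_rot: [0.705, 0.709, 0.001, -0.001]
force: [-0.2, -0.7, -0.2]
finger_gap: 0.0641
finger_force: 0.0
```

Run:
```python
from seg import *
T=P[4]
for n in("scene","side"):
    c,im=grab(n,"t13"+n); print(n)
    stats(c,im,box(T[0]+.05,T[1]-.002,0,.048,.048,.004,.084),"coverB","white")
    stats(c,im,box(.4551,-.3513,0,.048,.048,.004,.084),"coverA","white")
    stats(c,im,box(*P[2],.024,.024,.054,.078),"Ccap","black")
    stats(c,im,box(*F,.024,.024,.054,.078),"cap in fork","black")
go([P[2][0],P[2][1],.16],P[2][2]); go([P[2][0],P[2][1],.15],P[2][2]-np.pi/2); go([*f(0),.17],F[2])
```

```text
scene
coverB pred [157.5 330.9] area 1041 found [([149.6, 323.1], 3176)]
coverA pred [130.9 296.3] area 1028 found [([141.5, 313.7], 2750)]
Ccap pred [260.5 285.5] area 207 found [([259.9, 288.7], 40)]
cap in fork pred [325.  216.5] area 167 found [([325.6, 221.3], 42)]
side
coverB pred [314.3 149.9] area 582 found [([341.8, 120.9], 193), ([311.1, 152.1], 510), ([343.3, 160.7], 454)]
coverA pred [346.3 158.4] area 599 found [([346.2, 122.7], 263), ([314.5, 151.2], 306), ([344.9, 159.8], 547)]
Ccap pred [262.1 174.4] area 136 found [([262.7, 176.1], 54)]
cap in fork pred [231.3 227.4] area 181 found [([230.5, 228.1], 79)]
shift [1.175 0.602 0.121]
turns [[0.0, 0.001, -0.376], [0.001, -0.0, 1.624]] j6 -0.52
shift [1.175 0.602 0.221]
turns [[0.001, 0.0, 0.624], [-0.001, 0.001, -1.376]] j6 -0.52
shift [3.548 0.308 0.018]
turns [[0.0, 0.001, -0.388], [0.001, -0.0, 1.612]] j6 -0.52
```

Both covers stand in the tray and nothing else moved. Now the bare bottle.

Call:
step_arm:
  series:
    - [[0.4,0.2,0],[0,0,0]]
    - [[0.7,0.35,0],[0,0,0]]
    - [[0.7,0.35,0],[0,0,0]]

```text
clock: 29.38
ee_pos: [0.6163, -0.1777, 0.1716]
ee_rot: [0.706, 0.709, 0.002, -0.0]
force: [-0.4, -0.1, 0.4]
finger_gap: 0.0636
finger_force: 0.0
```

Call:
step_arm:
  series:
    - [[0.4,0.2,0],[0,0,-0.07]]
    - [[0.47,0.25,0.1],[0,0,-0.15]]
    - [[0.47,0.25,0.2],[0,0,-0.22]]
    - [[0.47,0.25,0.2],[0,0,-0.3]]
    - [[0.47,0.25,0.2],[0,0,-0.376]]
    - [[0.47,0.25,0.2],[0,0,-0.376]]

```text
clock: 29.88
ee_pos: [0.6387, -0.1364, 0.1511]
ee_rot: [0.47, 0.883, -0.0, -0.0]
force: [0.1, -0.1, 0.4]
finger_gap: 0.064
finger_force: 0.0
```

Run:
```python
from seg import *
go([P[2][0],P[2][1],.014],P[2][2])
c,im=grab("wrist","w14"); stats(c,im,box(*P[2],.038,.038,.006,.036),"neck","white"); stats(c,im,box(*P[2],.024,.024,.054,.078),"cap","black")
p=np.array([P[2][0],P[2][1],.066]);print(w2p(c,[p,p+[.01,0,0],p+[0,.01,0]]).round(1))
```

```text
shift [0.022 0.017 1.371]
turns [[-0.001, 0.0, -0.0], [0.0, 0.001, 2.0]] j6 -0.91
neck pred [280.7 190.5] area 1898 found [([278.4, 180.7], 886)]
cap pred [281.2 203.5] area 1094 found [([278.5, 201.4], 712)]
[[281.6 203.8]
 [291.2 210. ]
 [288.3 194.4]]
```

Call:
step_arm:
  series:
    - [[0.04,0,0.3],[0,0,0]]
    - [[0.04,0,0.6],[0,0,0]]
    - [[0.04,0,0.9],[0,0,0]]
    - [[0.04,0,1],[0,0,0]]
    - [[0.04,0,1],[0,0,0]]

```text
clock: 30.35
ee_pos: [0.6341, -0.1316, 0.0487]
ee_rot: [0.471, 0.882, -0.001, -0.003]
force: [-0.8, -0.3, 0.7]
finger_gap: 0.0644
finger_force: 0.0
```

Call:
step_arm:
  series:
    - [[0,0,0.15],[0,0,0]]
    - [[0,0,0.28],[0,0,0]]
    - [[0,0,0.36],[0,0,0]]
    - [[0,0,0.38],[0,0,0]]
    - [[0,0,0.38],[0,0,0]]

```text
clock: 30.77
ee_pos: [0.6369, -0.1318, 0.0144]
ee_rot: [0.47, 0.882, 0.0, 0.0]
force: [0.6, 0.1, 0.2]
finger_gap: 0.064
finger_force: 0.0
```

Call:
step_arm:
  series:
    - [[0,0,0],[0,0,0]]
    - [[0,0,0],[0,0,0]]
    - [[0,0,0],[0,0,0]]
    - [[0,0,0],[0,0,0]]
    - [[0,0,0],[0,0,0]]
    - [[0,0,0],[0,0,0]]
  grip: 0.3
  grip_force: 30

```text
clock: 31.27
ee_pos: [0.6371, -0.1318, 0.015]
ee_rot: [0.47, 0.883, 0.0, 0.001]
force: [-1.0, 0.2, 6.3]
finger_gap: 0.0276
finger_force: 29.4
```

Call:
step_arm:
  series:
    - [[0,0,-0.1],[0,0,0]]
    - [[0,0,-0.3],[0,0,0]]
    - [[0,0,-0.6],[0,0,0]]
    - [[0,0,-0.9],[0,0,0]]
    - [[0,0,-1],[0,0,0]]

```text
clock: 31.68
ee_pos: [0.6388, -0.1321, 0.1184]
ee_rot: [0.47, 0.883, 0.001, 0.004]
force: [1.3, -0.4, -1.7]
finger_gap: 0.0278
finger_force: 29.9
```

Call:
step_arm:
  series:
    - [[0,0,-0.35],[0,0,0]]
    - [[0.2,0.1,-0.7],[0,0,0]]
    - [[0.6,0.25,-0.7],[0,0,0]]
    - [[1,0.4,-0.7],[0,0,0]]
    - [[1,0.4,-0.7],[0,0,0]]

```text
clock: 32.1
ee_pos: [0.6108, -0.0187, 0.1839]
ee_rot: [0.468, 0.884, 0.002, -0.003]
force: [-1.3, -1.0, -2.5]
finger_gap: 0.0275
finger_force: 30.1
```

Call:
step_arm:
  series:
    - [[0.4,0.16,0],[0,0,0]]
    - [[0.8,0.32,0],[0,0,0]]
    - [[1,0.4,0],[0,0,0]]

```text
clock: 32.35
ee_pos: [0.589, 0.0828, 0.1827]
ee_rot: [0.47, 0.883, 0.001, -0.002]
force: [0.7, 0.3, -1.9]
finger_gap: 0.0277
finger_force: 30.1
```

Call:
step_arm:
  series:
    - [[0.4,0.16,0],[0,0,0]]
    - [[0.8,0.32,0],[0,0,0]]
    - [[1,0.4,0],[0,0,0]]

```text
clock: 32.6
ee_pos: [0.5663, 0.1883, 0.1826]
ee_rot: [0.469, 0.883, 0.0, -0.002]
force: [0.3, -0.8, -2.1]
finger_gap: 0.0275
finger_force: 30.1
```

Call:
step_arm:
  series:
    - [[0.4,0.1,0],[0,0,-0.075]]
    - [[0.8,0.2,0],[0,0,-0.15]]
    - [[1,0.4,0],[0,0,-0.225]]
    - [[1,0.4,0],[0,0,-0.3]]
    - [[1,0.4,0],[0,0,-0.375]]
    - [[1,0.4,0],[0,0,-0.45]]
    - [[1,0.4,0],[0,0,-0.525]]
    - [[1,0.4,0],[0,0,-0.602]]

```text
clock: 33.27
ee_pos: [0.5451, 0.2897, 0.1824]
ee_rot: [0.013, 1.0, -0.0, -0.001]
force: [-0.5, -0.3, -0.8]
finger_gap: 0.0274
finger_force: 30.2
```

Run:
```python
from tgt import *
go([*d(-.015,0),.021],D[2]); print(arm.state()["finger_gap"])
```

```text
shift [0.155 0.277 1.614]
turns [[-0.001, -0.001, 0.003], [0.002, -0.001, -1.997]] j6 -1.17
0.02738828292149829
```

Call:
step_arm:
  series:
    - [[0.155,0.28,0],[0,0,0]]
    - [[0.155,0.28,0.3],[0,0,0]]
    - [[0.155,0.28,0.6],[0,0,0]]
    - [[0.155,0.28,0.9],[0,0,0]]
    - [[0.155,0.28,1],[0,0,0]]
    - [[0.155,0.28,1],[0,0,0]]

```text
clock: 33.77
ee_pos: [0.5283, 0.3169, 0.0798]
ee_rot: [0.016, 1.0, -0.002, -0.004]
force: [-0.7, -0.3, -2.3]
finger_gap: 0.0273
finger_force: 30.3
```

Call:
step_arm:
  series:
    - [[0,0,0.2],[0,0,0]]
    - [[0,0,0.38],[0,0,0]]
    - [[0,0,0.5],[0,0,0]]
    - [[0,0,0.57],[0,0,0]]
    - [[0,0,0.61],[0,0,0]]
    - [[0,0,0.63],[0,0,0]]
    - [[0,0,0.63],[0,0,0]]
    - [[0,0,0.63],[0,0,0]]

```text
clock: 34.43
ee_pos: [0.5321, 0.3186, 0.0217]
ee_rot: [0.016, 1.0, 0.0, 0.001]
force: [0.0, -0.4, -1.5]
finger_gap: 0.0276
finger_force: 30.3
```

Call:
step_arm:
  series:
    - [[0,0,0.01],[0,0,0]]
    - [[0,0,0.01],[0,0,0]]
    - [[0,0,0.01],[0,0,0]]
    - [[0,0,0.01],[0,0,0]]
    - [[0,0,0.01],[0,0,0]]
  grip: 0.62

```text
clock: 34.85
ee_pos: [0.5315, 0.3184, 0.0201]
ee_rot: [0.016, 1.0, 0.0, 0.0]
force: [0.6, -0.6, -0.2]
finger_gap: 0.0529
finger_force: 0.0
```

Call:
step_arm:
  series:
    - [[0,0,-0.2],[0,0,0]]
    - [[0,0,-0.5],[0,0,0]]
    - [[0,0,-0.9],[0,0,0]]
    - [[0,0,-1],[0,0,0]]

```text
clock: 35.18
ee_pos: [0.5346, 0.3198, 0.1258]
ee_rot: [0.016, 1.0, 0.002, 0.005]
force: [1.0, 1.2, 0.3]
finger_gap: 0.053
finger_force: 0.0
```

Call:
step_arm:
  series:
    - [[0,0,-0.4],[0,0,0]]
    - [[0,-0.4,-0.7],[0,0,0]]
    - [[0,-0.8,-0.7],[0,0,0]]
    - [[0,-1,-0.7],[0,0,0]]
    - [[0,-1,-0.7],[0,0,0]]
  grip: 0.75

```text
clock: 35.6
ee_pos: [0.528, 0.2139, 0.191]
ee_rot: [0.018, 1.0, -0.001, 0.001]
force: [0.8, 0.2, 0.5]
finger_gap: 0.0641
finger_force: 0.0
```

Run:
```python
from seg import *
for n in("scene","side"):
    c,im=grab(n,"u15"+n); print(n)
    stats(c,im,box(*d(-.015,0),D[2],.024,.024,.06,.084),"C chest","black")
    stats(c,im,box(*d(-.015,-.088),D[2],.024,.024,.06,.084),"A chest","black")
    stats(c,im,box(*F,.024,.024,.054,.078),"cap in fork","black")
go([*f(0),.17],F[2])
```

```text
scene
C chest pred [359.1 152.1] area 167 found [([360.5, 153.8], 74), ([386.9, 174.0], 80)]
A chest pred [384.6 171.1] area 167 found [([360.5, 153.8], 74), ([386.9, 174.0], 80)]
cap in fork pred [325.  216.5] area 167 found [([325.5, 221.3], 43)]
side
C chest pred [214.9 300.4] area 291 found [([214.0, 297.7], 72)]
A chest pred [177.8 286.1] area 271 found [([175.7, 282.4], 77)]
cap in fork pred [231.3 227.4] area 181 found [([225.1, 203.0], 117), ([244.4, 196.8], 40), ([230.6, 228.2], 77)]
shift [-0.845 -1.113  0.201]
turns [[0.001, 0.0, 0.587], [-0.0, 0.001, -1.413]] j6 -1.27
```

Call:
step_arm:
  series:
    - [[-0.2,-0.3,0],[0,0,0]]
    - [[-0.45,-0.6,0],[0,0,0]]
    - [[-0.45,-0.6,0],[0,0,0]]

```text
clock: 35.95
ee_pos: [0.5754, 0.1531, 0.1891]
ee_rot: [0.018, 1.0, -0.002, 0.002]
force: [0.1, 0.1, 0.3]
finger_gap: 0.0641
finger_force: 0.0
```

Call:
step_arm:
  series:
    - [[-0.2,-0.3,0],[0,0,0.075]]
    - [[-0.4,-0.51,0.2],[0,0,0.15]]
    - [[-0.4,-0.51,0.2],[0,0,0.225]]
    - [[-0.4,-0.51,0.2],[0,0,0.3]]
    - [[-0.4,-0.51,0.2],[0,0,0.375]]
    - [[-0.4,-0.51,0.2],[0,0,0.45]]
    - [[-0.4,-0.51,0.2],[0,0,0.52]]
    - [[-0.4,-0.51,0.2],[0,0,0.587]]

```text
clock: 36.62
ee_pos: [0.6094, 0.106, 0.1689]
ee_rot: [0.462, 0.887, 0.0, -0.001]
force: [-0.4, 0.2, 0.2]
finger_gap: 0.0639
finger_force: 0.0
```

Run:
```python
from seg import *
go([*f(0),.014],F[2])
c,im=grab("wrist","w16"); stats(c,im,box(*F,.024,.024,.054,.078),"cap","black")
p=np.array([*F[:2],.066]);q=np.array([*f(.01),.066]);r=np.array([*f(0,.01),.066]);print(w2p(c,[p,q,r]).round(1))
c=cam("wrist")
```

```text
shift [-0.018 -0.021  1.549]
turns [[-0.0, -0.001, -0.001], [-0.001, 0.0, 1.999]] j6 -0.55
cap pred [276.4 202.3] area 935 found [([277.9, 204.9], 574)]
[[277.2 202.2]
 [288.2 202.1]
 [277.2 191.5]]
```

Call:
step_arm:
  series:
    - [[-0.04,-0.01,0.3],[0,0,0]]
    - [[-0.04,-0.01,0.6],[0,0,0]]
    - [[-0.04,-0.01,0.9],[0,0,0]]
    - [[-0.04,-0.01,1],[0,0,0]]
    - [[-0.04,-0.01,1],[0,0,0]]

```text
clock: 37.08
ee_pos: [0.6083, 0.1014, 0.0663]
ee_rot: [0.459, 0.889, -0.002, -0.003]
force: [0.2, -0.6, -0.3]
finger_gap: 0.0639
finger_force: 0.0
```

Call:
step_arm:
  series:
    - [[0,0,0.2],[0,0,0]]
    - [[0,0,0.38],[0,0,0]]
    - [[0,0,0.5],[0,0,0]]
    - [[0,0,0.54],[0,0,0]]
    - [[0,0,0.54],[0,0,0]]

```text
clock: 37.5
ee_pos: [0.6113, 0.1011, 0.0161]
ee_rot: [0.459, 0.888, 0.0, 0.0]
force: [0.6, 0.0, -0.2]
finger_gap: 0.064
finger_force: 0.0
```

Call:
step_arm:
  series:
    - [[0,0,0],[0,0,0]]
    - [[0,0,0],[0,0,0]]
    - [[0,0,0],[0,0,0]]
    - [[0,0,0],[0,0,0]]
    - [[0,0,0],[0,0,0]]
    - [[0,0,0],[0,0,0]]
  grip: 0.3
  grip_force: 30

```text
clock: 38.0
ee_pos: [0.6121, 0.1009, 0.0174]
ee_rot: [0.46, 0.888, 0.001, 0.001]
force: [-0.0, 0.9, 5.4]
finger_gap: 0.027
finger_force: 29.2
```

Call:
step_arm:
  series:
    - [[0,-0.05,-0.015],[0,0,0]]
    - [[0,-0.16,-0.015],[0,0,0]]
    - [[0,-0.3,-0.015],[0,0,0]]
    - [[0,-0.44,-0.015],[0,0,0]]
    - [[0,-0.58,-0.015],[0,0,0]]
    - [[0,-0.72,-0.015],[0,0,0]]
    - [[0,-0.87,-0.015],[0,0,0]]
    - [[0,-1,-0.015],[0,0,0]]

```text
clock: 38.67
ee_pos: [0.5282, 0.0423, 0.0175]
ee_rot: [0.46, 0.888, 0.0, 0.0]
force: [2.3, 0.8, 1.1]
finger_gap: 0.027
finger_force: 30.0
```

Call:
step_arm:
  series:
    - [[0,0,-0.1],[0,0,0]]
    - [[0,0,-0.3],[0,0,0]]
    - [[0,0,-0.6],[0,0,0]]
    - [[0,0,-0.9],[0,0,0]]
    - [[0,0,-1],[0,0,0]]

```text
clock: 39.08
ee_pos: [0.5316, 0.0428, 0.1216]
ee_rot: [0.46, 0.888, 0.001, 0.003]
force: [0.3, -0.7, -0.9]
finger_gap: 0.0268
finger_force: 29.8
```

Run:
```python
from tgt import *
go([*d(-.015,.088),.19],D[2]); print(arm.state()["finger_gap"])
```

```text
shift [ 2.78   0.875 -0.691]
turns [[0.002, 0.004, -0.588], [0.005, -0.002, 1.412]] j6 -0.67
0.026827388936733126
```

Call:
step_arm:
  series:
    - [[0,0,-0.35],[0,0,0]]
    - [[0.2,0.1,-0.7],[0,0,0]]
    - [[0.6,0.2,-0.7],[0,0,0]]
    - [[1,0.3,-0.7],[0,0,0]]
    - [[1,0.3,-0.7],[0,0,0]]

```text
clock: 39.5
ee_pos: [0.4921, 0.1482, 0.1876]
ee_rot: [0.457, 0.889, 0.002, -0.003]
force: [-0.0, 0.1, -2.0]
finger_gap: 0.0264
finger_force: 29.9
```

Call:
step_arm:
  series:
    - [[0.4,0.12,0],[0,0,0]]
    - [[0.8,0.25,0],[0,0,0]]
    - [[1,0.3,0],[0,0,0]]

```text
clock: 39.75
ee_pos: [0.4606, 0.2441, 0.1866]
ee_rot: [0.459, 0.888, 0.0, -0.002]
force: [0.1, -0.1, -0.8]
finger_gap: 0.0266
finger_force: 30.0
```

Call:
step_arm:
  series:
    - [[0.4,0.1,0],[0,0,-0.075]]
    - [[0.78,0.27,0],[0,0,-0.15]]
    - [[0.78,0.27,0],[0,0,-0.225]]
    - [[0.78,0.27,0],[0,0,-0.3]]
    - [[0.78,0.27,0],[0,0,-0.375]]
    - [[0.78,0.27,0],[0,0,-0.45]]
    - [[0.78,0.27,0],[0,0,-0.525]]
    - [[0.78,0.27,0],[0,0,-0.588]]

```text
clock: 40.42
ee_pos: [0.4389, 0.3198, 0.1863]
ee_rot: [0.013, 1.0, -0.001, -0.001]
force: [-0.2, 0.0, -0.7]
finger_gap: 0.0271
finger_force: 30.1
```

Run:
```python
from tgt import *
go([*d(-.015,.088),.024],D[2]); print(arm.state()["finger_gap"],arm.state()["joints"].round(2))
```

```text
shift [-0.034  0.009  1.623]
turns [[-0.001, -0.001, 0.004], [0.002, -0.001, -1.996]] j6 -1.04
0.027093733895495135 [ 0.5   0.24  1.59 -0.    1.32 -1.04]
```

Call:
step_arm:
  series:
    - [[-0.03,0,0.3],[0,0,0]]
    - [[-0.03,0,0.6],[0,0,0]]
    - [[-0.03,0,0.9],[0,0,0]]
    - [[-0.03,0,1],[0,0,0]]
    - [[-0.03,0,1],[0,0,0]]

```text
clock: 40.83
ee_pos: [0.4399, 0.3184, 0.084]
ee_rot: [0.016, 1.0, -0.002, -0.004]
force: [0.0, -0.1, -0.3]
finger_gap: 0.0268
finger_force: 30.0
```

Call:
step_arm:
  series:
    - [[0,0,0.2],[0,0,0]]
    - [[0,0,0.38],[0,0,0]]
    - [[0,0,0.5],[0,0,0]]
    - [[0,0,0.57],[0,0,0]]
    - [[0,0,0.61],[0,0,0]]
    - [[0,0,0.63],[0,0,0]]
    - [[0,0,0.63],[0,0,0]]
    - [[0,0,0.63],[0,0,0]]

```text
clock: 41.5
ee_pos: [0.4434, 0.3205, 0.0252]
ee_rot: [0.016, 1.0, 0.0, 0.001]
force: [0.5, -0.8, -0.7]
finger_gap: 0.0267
finger_force: 30.1
```

Call:
step_arm:
  series:
    - [[0,0,0.01],[0,0,0]]
    - [[0,0,0.02],[0,0,0]]
    - [[0,0,0.02],[0,0,0]]
    - [[0,0,0.02],[0,0,0]]

```text
clock: 41.83
ee_pos: [0.4434, 0.3202, 0.0235]
ee_rot: [0.016, 1.0, 0.0, 0.001]
force: [-0.2, -2.2, 5.7]
finger_gap: 0.027
finger_force: 31.2
```

Call:
step_arm:
  series:
    - [[0,0,0],[0,0,0]]
    - [[0,0,0],[0,0,0]]
    - [[0,0,0],[0,0,0]]
    - [[0,0,0],[0,0,0]]
  grip: 0.62

```text
clock: 42.17
ee_pos: [0.4425, 0.3201, 0.0221]
ee_rot: [0.016, 1.0, -0.0, -0.0]
force: [0.1, -0.2, 0.3]
finger_gap: 0.0528
finger_force: 0.0
```

Call:
step_arm:
  series:
    - [[0,0,-0.2],[0,0,0]]
    - [[0,0,-0.5],[0,0,0]]
    - [[0,0,-0.9],[0,0,0]]
    - [[0,0,-1],[0,0,0]]

```text
clock: 42.5
ee_pos: [0.4457, 0.3218, 0.1275]
ee_rot: [0.016, 1.0, 0.002, 0.004]
force: [1.2, 0.3, 1.1]
finger_gap: 0.0528
finger_force: 0.0
```

Call:
step_arm:
  series:
    - [[0,0,-0.4],[0,0,0]]
    - [[0,-0.1,-0.8],[0,0,0]]
    - [[0,-0.4,-1],[0,0,0]]
    - [[0,-0.6,-1],[0,0,0]]
    - [[0,-0.6,-1],[0,0,0]]
  grip: 0

```text
clock: 42.92
ee_pos: [0.4412, 0.2574, 0.2241]
ee_rot: [0.017, 1.0, -0.0, 0.002]
force: [-0.1, 0.0, -0.9]
finger_gap: -0.0003
finger_force: 0.0
```

Run:
```python
from seg import *
from scipy.optimize import least_squares
obs={}
for n in("scene","side"):
    c,im=grab(n,"v17"+n); print(n)
    for k,y in(("A",-.088),("C",0),("B",.088)): stats(c,im,box(*d(-.015,y),D[2],.024,.024,.06,.084),k,"black")
# lid: hinge at d(.085,0), z .1; free edge corners in side view for candidate angles
c=cam("side"); c2=cam("scene")
for th in(1.55,1.65,1.75,1.85):
    E=[[*d(.085-.17*np.cos(th),y),.1+.17*np.sin(th)] for y in(-.15,.15)]; print(th,w2p(c,E).round(0).tolist(),w2p(c2,E).round(0).tolist())
print(arm.state()["ee_pos"],arm.state()["joints"].round(2))
```

```text
scene
A pred [384.6 171.1] area 167 found [([360.5, 153.8], 75), ([386.8, 173.9], 81)]
C pred [359.1 152.1] area 167 found [([335.1, 135.7], 70), ([360.5, 153.8], 75), ([386.8, 173.9], 81)]
B pred [335.  134.5] area 158 found [([335.1, 135.7], 70), ([360.5, 153.8], 75)]
side
A pred [177.8 286.1] area 271 found [([175.7, 282.4], 76)]
C pred [214.9 300.4] area 291 found [([214.2, 297.9], 73)]
B pred [254.5 316.5] area 288 found [([254.7, 316.9], 155)]
1.55 [[96.0, 232.0], [259.0, 294.0]] [[447.0, 109.0], [351.0, 49.0]]
1.65 [[89.0, 239.0], [253.0, 303.0]] [[451.0, 106.0], [356.0, 46.0]]
1.75 [[81.0, 246.0], [248.0, 312.0]] [[455.0, 104.0], [360.0, 45.0]]
1.85 [[74.0, 254.0], [242.0, 323.0]] [[459.0, 102.0], [364.0, 43.0]]
[0.44056593 0.25983944 0.22217318] [ 0.4   0.17  1.59  0.    1.38 -1.14]
```

All three caps read correctly in both views, so the bottles are in the chest. The lid angle, from its edge pixels, is about 1.77 rad. I'll move over and behind the lid with the fingers shut.

Run:
```python
from tgt import *
go([*d(.165,.085),.34]); go([*d(.165,.085),.245],D[2])
```

```text
shift [-0.022  2.406 -1.177]
shift [-0.022  2.406 -0.227]
turns [[0.0, 0.0, -0.001], [0.0, -0.001, 1.999]] j6 -1.14
```

Call:
step_arm:
  series:
    - [[0,0,-0.4],[0,0,0]]
    - [[0,0,-0.8],[0,0,0]]
    - [[0,0,-1],[0,0,0]]
    - [[0,0,-1],[0,0,0]]

```text
clock: 43.35
ee_pos: [0.443, 0.2622, 0.3264]
ee_rot: [0.015, 1.0, 0.002, 0.004]
force: [1.0, 0.6, 0.2]
finger_gap: 0.0003
finger_force: 0.0
```

Run:
```python
from tgt import *
go([*d(.165,.085),.34]); go([*d(.165,.085),.245],D[2]); print(arm.state()["ee_pos"])
```

```text
shift [-0.005  2.382 -0.126]
shift [2.000e-03 2.378e+00 8.240e-01]
turns [[0.003, 0.005, 0.001], [-0.008, 0.004, -1.999]] j6 -1.14
[0.44300811 0.26218021 0.32641239]
```

Call:
step_arm:
  series:
    - [[0,0.35,-0.2],[0,0,0]]
    - [[0,0.7,-0.2],[0,0,0]]
    - [[0,1,-0.2],[0,0,0]]
    - [[0,1,-0.2],[0,0,0]]

```text
clock: 43.68
ee_pos: [0.4433, 0.3659, 0.3392]
ee_rot: [0.013, 1.0, 0.001, -0.002]
force: [-0.3, 0.2, 0.1]
finger_gap: -0.0
finger_force: 0.0
```

Call:
step_arm:
  series:
    - [[0,0.35,0],[0,0,0]]
    - [[0,0.7,0],[0,0,0]]
    - [[0,1,0],[0,0,0]]
    - [[0,1,0],[0,0,0]]

```text
clock: 44.02
ee_pos: [0.446, 0.4655, 0.3381]
ee_rot: [0.013, 1.0, 0.0, -0.002]
force: [-0.2, 0.3, -0.4]
finger_gap: -0.0004
finger_force: 0.0
```

Call:
step_arm:
  series:
    - [[0,0.35,0],[0,0,0]]
    - [[0,0.42,0],[0,0,0]]
    - [[0,0.42,0.3],[0,0,0]]
    - [[0,0.42,0.6],[0,0,0]]
    - [[0,0.42,0.9],[0,0,0]]
    - [[0,0.42,1],[0,0,0]]
    - [[0,0.42,1],[0,0,0]]
    - [[0,0.42,1],[0,0,0]]

```text
clock: 44.68
ee_pos: [0.4484, 0.5017, 0.2422]
ee_rot: [0.016, 1.0, -0.0, -0.0]
force: [0.4, 0.2, 0.1]
finger_gap: 0.0002
finger_force: 0.0
```

```bash
cat > lid.py <<'E'
from tgt import *
s=arm.state(); r=R.from_quat(s["ee_rot"]).inv(); print(s["ee_pos"])
rr=.15;t=.008
for th in np.arange(1.8,-.11,-.1):
    u=rr*np.cos(th)-t*np.sin(th)-.013; w=rr*np.sin(th)+t*np.cos(th)
    print(round(th,2),(r.apply(np.array([*d(.085-u,.085),.1+w])-s["ee_pos"])*10).round(2).tolist())
E
python3 lid.py
```

```text
[0.4484097  0.50171248 0.24217023]
1.8 [-0.02, -0.27, -0.02]
1.7 [-0.02, -0.41, -0.06]
1.6 [-0.02, -0.56, -0.07]
1.5 [-0.02, -0.71, -0.08]
1.4 [-0.02, -0.86, -0.07]
1.3 [-0.02, -1.01, -0.04]
1.2 [-0.02, -1.15, -0.0]
1.1 [-0.02, -1.29, 0.05]
1.0 [-0.02, -1.43, 0.12]
0.9 [-0.02, -1.55, 0.2]
0.8 [-0.02, -1.67, 0.29]
0.7 [-0.02, -1.78, 0.4]
0.6 [-0.02, -1.88, 0.51]
0.5 [-0.02, -1.96, 0.63]
0.4 [-0.02, -2.03, 0.77]
0.3 [-0.02, -2.09, 0.9]
0.2 [-0.02, -2.14, 1.05]
0.1 [-0.02, -2.17, 1.19]
-0.0 [-0.02, -2.18, 1.34]
-0.1 [-0.02, -2.18, 1.49]
```

Call:
step_arm:
  series:
    - [[-0.02,-0.14,0],[0,0,0]]
    - [[-0.02,-0.27,0],[0,0,0]]
    - [[-0.02,-0.38,0],[0,0,0]]
    - [[-0.02,-0.49,0],[0,0,0]]
    - [[-0.02,-0.6,0],[0,0,0]]
    - [[-0.02,-0.71,0],[0,0,0]]
    - [[-0.02,-0.82,0],[0,0,0]]
    - [[-0.02,-0.93,0],[0,0,0]]

```text
clock: 45.35
ee_pos: [0.4473, 0.4077, 0.2424]
ee_rot: [0.016, 1.0, 0.0, 0.0]
force: [-0.4, 0.8, 0.4]
finger_gap: 0.0001
finger_force: 0.0
```

```bash
python3 lid.py | tail -16; python3 -c "
from h import *; print(arm.state()['force'].round(1))"
```

```text
1.4 [-0.0, 0.08, -0.07]
1.3 [-0.0, -0.07, -0.04]
1.2 [-0.0, -0.21, -0.0]
1.1 [-0.0, -0.35, 0.05]
1.0 [-0.0, -0.49, 0.12]
0.9 [-0.0, -0.61, 0.2]
0.8 [-0.0, -0.73, 0.29]
0.7 [-0.0, -0.84, 0.4]
0.6 [-0.0, -0.94, 0.51]
0.5 [-0.0, -1.02, 0.63]
0.4 [-0.0, -1.09, 0.77]
0.3 [-0.0, -1.15, 0.9]
0.2 [-0.0, -1.2, 1.05]
0.1 [-0.0, -1.23, 1.19]
-0.0 [-0.0, -1.24, 1.34]
-0.1 [-0.0, -1.25, 1.49]
[-0.4  0.8  0.4]
```

Run:
```python
from tgt import *
for n in("side","scene"):
    c,im=grab(n,"x18"+n); a=cv2.imread(f"pics/v17{n}.png")
    df=cv2.absdiff(a,im).max(2)>40
    for th in(1.77,1.6,1.5,1.4,1.3,1.2):
        E=np.array([[*d(.085-.168*np.cos(th),y),.1+.168*np.sin(th)] for y in np.linspace(-.14,.02,30)]); q=w2p(c,E).round().astype(int)
        I=np.array([[*d(.085-.178*np.cos(th),y),.1+.178*np.sin(th)] for y in np.linspace(-.14,.02,30)]); p=w2p(c,I).round().astype(int)
        p=np.clip(p,0,[559,419]);q=np.clip(q,0,[559,419])
        print(n,th,"edge contrast",np.abs(im[p[:,1],p[:,0]].astype(int)-im[q[:,1],q[:,0]]).mean().round(1),"before",np.abs(a[p[:,1],p[:,0]].astype(int)-a[q[:,1],q[:,0]]).mean().round(1),"changed",df[q[:,1],q[:,0]].mean().round(2))
```

```text
side 1.77 edge contrast 15.9 before 16.1 changed 0.0
side 1.6 edge contrast 13.6 before 13.4 changed 0.0
side 1.5 edge contrast 21.7 before 22.2 changed 0.0
side 1.4 edge contrast 28.5 before 31.6 changed 0.03
side 1.3 edge contrast 23.9 before 22.4 changed 0.17
side 1.2 edge contrast 23.2 before 21.7 changed 0.07
scene 1.77 edge contrast 29.6 before 29.5 changed 0.0
scene 1.6 edge contrast 2.8 before 3.2 changed 0.0
scene 1.5 edge contrast 2.3 before 2.2 changed 0.0
scene 1.4 edge contrast 2.3 before 2.2 changed 0.0
scene 1.3 edge contrast 4.3 before 4.3 changed 0.0
scene 1.2 edge contrast 1.4 before 1.4 changed 0.0
```

The lid edge hasn't moved in either image. I'll check numerically where the fingers are relative to it.

Run:
```python
from tgt import *
s=arm.state(); p=s["ee_pos"]; print(p,s["joints"].round(2))
for n in("side","scene"):
    c=cam(n); im=cv2.imread(f"pics/x18{n}.png"); a=cv2.imread(f"pics/s2.png" if n=="scene" else "pics/side0.png")
    df=(cv2.absdiff(a,im).max(2)>40)
    for dz in(-.02,-.01,0,.01,.02,.04,.06,.1): 
        q=w2p(c,p+[0,0,dz])[0]; x,y=q.round().astype(int); print(n,dz,q.round(0),im[y,x].tolist(),a[y,x].tolist())
    # chest-lid plane points at finger X, at several heights, and edge profile
    for th in(1.77,):
        for r in np.arange(.14,.2,.006):
            e=w2p(c,[*d(.085-r*np.cos(th),.05),.1+r*np.sin(th)])[0].round().astype(int); print("  r",r.round(3),e,im[e[1],e[0]].tolist(),end="")
    print()
```

```text
[0.44734616 0.4070562  0.2425725 ] [ 0.62  0.3   1.36 -0.    1.48 -0.91]
side -0.02 [225. 296.] [37, 57, 76] [41, 59, 77]
side -0.01 [225. 292.] [40, 59, 78] [38, 58, 78]
side 0 [224. 287.] [40, 59, 80] [38, 59, 80]
side 0.01 [224. 283.] [40, 61, 79] [41, 61, 80]
side 0.02 [223. 278.] [55, 68, 83] [40, 60, 79]
side 0.04 [222. 269.] [73, 72, 69] [44, 63, 86]
side 0.06 [221. 259.] [33, 30, 30] [82, 78, 79]
side 0.1 [219. 238.] [52, 49, 46] [164, 156, 159]
  r 0.14 [190 300] [62, 95, 130]  r 0.146 [189 298] [68, 105, 146]  r 0.152 [188 296] [76, 119, 164]  r 0.158 [187 294] [68, 107, 148]  r 0.164 [186 292] [68, 102, 136]  r 0.17 [185 290] [61, 78, 95]  r 0.176 [184 288] [39, 57, 78]  r 0.182 [183 285] [42, 60, 80]  r 0.188 [182 283] [38, 55, 75]  r 0.194 [181 281] [34, 52, 70]
scene -0.02 [365.  77.] [52, 83, 111] [54, 85, 114]
scene -0.01 [366.  74.] [54, 84, 114] [55, 86, 116]
scene 0 [366.  71.] [55, 89, 121] [56, 90, 123]
scene 0.01 [367.  68.] [55, 88, 121] [55, 90, 124]
scene 0.02 [367.  65.] [57, 90, 123] [57, 90, 125]
scene 0.04 [368.  58.] [51, 49, 48] [59, 92, 127]
scene 0.06 [369.  51.] [46, 44, 44] [65, 104, 144]
scene 0.1 [372.  37.] [47, 44, 43] [98, 146, 196]
  r 0.14 [387  73] [56, 88, 122]  r 0.146 [388  71] [57, 90, 125]  r 0.152 [388  69] [56, 89, 121]  r 0.158 [389  67] [56, 91, 125]  r 0.164 [390  65] [58, 93, 126]  r 0.17 [390  63] [81, 136, 191]  r 0.176 [391  60] [110, 170, 223]  r 0.182 [392  58] [115, 176, 227]  r 0.188 [392  56] [118, 181, 231]  r 0.194 [393  54] [118, 181, 232]
```

The real fingertips sit about 25–30 mm above the nominal TCP, so they passed just over the lid's edge. I'll go back over, lower, and redo it with that offset.

Call:
step_arm:
  series:
    - [[0,0,-0.2],[0,0,0]]
    - [[0,0,-0.4],[0,0,0]]
    - [[0,0.3,-0.4],[0,0,0]]
    - [[0,0.6,-0.4],[0,0,0]]
    - [[0,0.9,-0.4],[0,0,0]]
    - [[0,0.95,-0.3],[0,0,0]]
    - [[0,0.95,0],[0,0,0]]
    - [[0,0.95,0],[0,0,0]]

```text
clock: 46.12
ee_pos: [0.4477, 0.5025, 0.2358]
ee_rot: [0.015, 1.0, -0.004, -0.004]
force: [-1.0, -0.8, -1.0]
finger_gap: 0.0
finger_force: 0.0
```

Call:
step_arm:
  series:
    - [[0,0,0.2],[0,0,0]]
    - [[0,0,0.4],[0,0,0]]
    - [[0,0,0.4],[0,0,0]]
    - [[0,-0.1,0.4],[0,0,0]]
    - [[0,-0.2,0.4],[0,0,0]]
    - [[0,-0.3,0.4],[0,0,0]]
    - [[0,-0.4,0.4],[0,0,0]]
    - [[0,-0.5,0.4],[0,0,0]]

```text
clock: 46.78
ee_pos: [0.4497, 0.4541, 0.2045]
ee_rot: [0.016, 1.0, 0.002, 0.002]
force: [1.0, 2.6, 2.3]
finger_gap: 0.0
finger_force: 1.5
```

```bash
sed -i 's/,.1+w\])/,.1+w-OFF])/; s/^rr=/OFF=.027;rr=/' lid.py
cat > lidang.py <<'E'
from tgt import *
def lidang(verbose=True):
    """lid angle: free edge position found by correlating edge gradient across angle in scene view, chest y in (-.13..-.04)"""
    c,im=grab("scene"); g=cv2.GaussianBlur(im,(3,3),0).astype(int)
    ys=np.linspace(-.135,-.03,25); out=[]
    for th in np.arange(-.02,1.9,.02):
        f1=lambda r:w2p(c,[[*d(.085-r*np.cos(th)+.008*np.sin(th)*0,y),.1+r*np.sin(th)] for y in ys]).round().astype(int)
        a,b=f1(.164),f1(.178); a=np.clip(a,0,[559,419]);b=np.clip(b,0,[559,419])
        v=(g[a[:,1],a[:,0]]-g[b[:,1],b[:,0]]); out.append((np.abs(v.mean(0)).sum(),round(th,2)))
    out.sort(reverse=True); print("lid angle candidates",[(t,round(float(v))) for v,t in out[:8]])
if __name__=="__main__": lidang()
E
python3 lidang.py; python3 lid.py
```

```text
lid angle candidates [(np.float64(0.0), 183), (np.float64(0.02), 175), (np.float64(1.62), 173), (np.float64(1.64), 173), (np.float64(-0.02), 158), (np.float64(1.66), 156), (np.float64(1.6), 147), (np.float64(0.04), 135)]
[0.44941742 0.45155147 0.20430078]
1.8 [0.0, 0.24, -0.13]
1.7 [0.0, 0.09, -0.16]
1.6 [0.0, -0.06, -0.18]
1.5 [0.0, -0.21, -0.19]
1.4 [0.0, -0.36, -0.18]
1.3 [0.0, -0.51, -0.15]
1.2 [0.0, -0.65, -0.11]
1.1 [0.0, -0.79, -0.06]
1.0 [0.0, -0.93, 0.01]
0.9 [0.0, -1.05, 0.09]
0.8 [0.0, -1.17, 0.18]
0.7 [0.0, -1.28, 0.28]
0.6 [0.0, -1.38, 0.4]
0.5 [0.0, -1.46, 0.52]
0.4 [0.0, -1.53, 0.65]
0.3 [0.0, -1.59, 0.79]
0.2 [0.0, -1.64, 0.94]
0.1 [0.0, -1.67, 1.08]
-0.0 [0.0, -1.68, 1.23]
-0.1 [0.01, -1.69, 1.38]
```

Contact made; the lid is at about 1.63 rad and moving. I'm continuing along the arc.

Call:
step_arm:
  series:
    - [[0,-0.12,-0.05],[0,0,0]]
    - [[0,-0.24,-0.1],[0,0,0]]
    - [[0,-0.36,-0.14],[0,0,0]]
    - [[0,-0.48,-0.15],[0,0,0]]
    - [[0,-0.6,-0.13],[0,0,0]]
    - [[0,-0.72,-0.09],[0,0,0]]
    - [[0,-0.82,-0.05],[0,0,0]]
    - [[0,-0.93,0.01],[0,0,0]]

```text
clock: 47.5
ee_pos: [0.4462, 0.3597, 0.2017]
ee_rot: [0.016, 1.0, 0.0, 0.001]
force: [-0.2, 1.8, 2.2]
finger_gap: 0.0001
finger_force: 1.0
```

```bash
python3 lidang.py; python3 lid.py|tail -13
```

```text
lid angle candidates [(np.float64(0.0), 181), (np.float64(0.02), 173), (np.float64(-0.02), 157), (np.float64(0.04), 134), (np.float64(0.12), 100), (np.float64(0.1), 94), (np.float64(0.14), 92), (np.float64(1.08), 81)]
1.1 [-0.01, 0.15, -0.1]
1.0 [-0.01, 0.02, -0.03]
0.9 [-0.01, -0.11, 0.05]
0.8 [-0.01, -0.22, 0.14]
0.7 [-0.01, -0.33, 0.25]
0.6 [-0.01, -0.43, 0.36]
0.5 [-0.01, -0.51, 0.48]
0.4 [-0.01, -0.58, 0.62]
0.3 [-0.01, -0.64, 0.75]
0.2 [-0.01, -0.69, 0.9]
0.1 [-0.01, -0.72, 1.04]
-0.0 [-0.01, -0.73, 1.19]
-0.1 [-0.01, -0.73, 1.34]
```

Call:
step_arm:
  series:
    - [[0,-0.06,0.02],[0,0,0]]
    - [[0,-0.15,0.09],[0,0,0]]
    - [[0,-0.24,0.16],[0,0,0]]
    - [[0,-0.32,0.24],[0,0,0]]
    - [[0,-0.39,0.32],[0,0,0]]
    - [[0,-0.46,0.41],[0,0,0]]
    - [[0,-0.52,0.5],[0,0,0]]
    - [[0,-0.56,0.57],[0,0,0]]

```text
clock: 48.22
ee_pos: [0.4436, 0.3037, 0.1427]
ee_rot: [0.016, 1.0, -0.001, -0.001]
force: [0.6, 0.8, 1.6]
finger_gap: -0.0
finger_force: 0.6
```

```bash
python3 lidang.py; python3 lid.py|tail -8
```

```text
lid angle candidates [(np.float64(0.0), 178), (np.float64(0.02), 170), (np.float64(-0.02), 154), (np.float64(0.54), 133), (np.float64(0.04), 132), (np.float64(0.12), 99), (np.float64(0.1), 93), (np.float64(0.14), 90)]
0.6 [-0.02, 0.11, -0.23]
0.5 [-0.02, 0.03, -0.1]
0.4 [-0.02, -0.05, 0.03]
0.3 [-0.02, -0.1, 0.17]
0.2 [-0.02, -0.15, 0.31]
0.1 [-0.02, -0.18, 0.46]
-0.0 [-0.02, -0.19, 0.61]
-0.1 [-0.02, -0.19, 0.76]
```

Lid is at about 0.5 rad. I'll press down slowly.

Call:
step_arm:
  series:
    - [[0,-0.02,0.06],[0,0,0]]
    - [[0,-0.05,0.12],[0,0,0]]
    - [[0,-0.08,0.19],[0,0,0]]
    - [[0,-0.11,0.26],[0,0,0]]
    - [[0,-0.13,0.33],[0,0,0]]
    - [[0,-0.15,0.4],[0,0,0]]
    - [[0,-0.16,0.46],[0,0,0]]
    - [[0,-0.17,0.52],[0,0,0]]

```text
clock: 48.93
ee_pos: [0.4434, 0.2878, 0.0914]
ee_rot: [0.016, 1.0, -0.0, -0.0]
force: [0.7, -1.3, 1.3]
finger_gap: 0.0002
finger_force: 0.5
```

Call:
step_arm:
  series:
    - [[0,0,0.04],[0,0,0]]
    - [[0,0,0.07],[0,0,0]]
    - [[0,0,0.1],[0,0,0]]
    - [[0,0,0.1],[0,0,0]]

```text
clock: 49.27
ee_pos: [0.4433, 0.2881, 0.0816]
ee_rot: [0.016, 1.0, -0.0, -0.0]
force: [0.0, -0.5, 0.4]
finger_gap: 0.0002
finger_force: 0.0
```

```bash
python3 lidang.py; python3 lid.py|tail -3; python3 -c "
from h import *; print(arm.state()['force'].round(1))"
```

```text
lid angle candidates [(np.float64(0.1), 121), (np.float64(0.06), 107), (np.float64(0.04), 104), (np.float64(0.08), 103), (np.float64(0.12), 94), (np.float64(-0.02), 85), (np.float64(0.02), 60), (np.float64(0.0), 52)]
0.1 [-0.0, -0.03, -0.14]
-0.0 [-0.0, -0.05, 0.01]
-0.1 [-0.0, -0.05, 0.16]
[-0.3 -0.1  0.2]
```

Call:
step_arm:
  series:
    - [[0,0,0.03],[0,0,0]]
    - [[0,0,0.06],[0,0,0]]
    - [[0,0,0.09],[0,0,0]]
    - [[0,0,0.09],[0,0,0]]

```text
clock: 49.65
ee_pos: [0.444, 0.2881, 0.0744]
ee_rot: [0.016, 1.0, 0.0, 0.001]
force: [-1.9, -1.2, 8.9]
finger_gap: -0.0001
finger_force: 4.5
```

Call:
step_arm:
  series:
    - [[0,0,0.015],[0,0,0]]
    - [[0,0,0.015],[0,0,0]]
    - [[0,0,0.015],[0,0,0]]

```text
clock: 49.9
ee_pos: [0.444, 0.2881, 0.0743]
ee_rot: [0.016, 1.0, 0.0, 0.001]
force: [-3.5, -2.2, 16.2]
finger_gap: -0.0001
finger_force: 8.5
```

Call:
step_arm:
  series:
    - [[0,0,-0.2],[0,0,0]]
    - [[0,0,-0.6],[0,0,0]]
    - [[0,0,-1],[0,0,0]]
    - [[0,0,-1],[0,0,0]]

```text
clock: 50.23
ee_pos: [0.4484, 0.2905, 0.1793]
ee_rot: [0.016, 1.0, 0.004, 0.007]
force: [0.7, 1.3, 0.8]
finger_gap: 0.0
finger_force: 0.0
```

Call:
step_arm:
  series:
    - [[0,-0.4,-0.3],[0,0,0]]
    - [[0,-0.8,-0.5],[0,0,0]]
    - [[0,-1,-0.5],[0,0,0]]
    - [[0,-1,-0.5],[0,0,0]]
    - [[0,-1,-0.5],[0,0,0]]
    - [[0,-1,-0.5],[0,0,0]]

```text
clock: 50.73
ee_pos: [0.4403, 0.1884, 0.2213]
ee_rot: [0.016, 1.0, 0.0, -0.0]
force: [-0.8, 0.2, -1.2]
finger_gap: -0.0001
finger_force: 0.0
```

```bash
python3 - <<'E'
from seg import *
# lid front-edge rows in scene: gradient peaks along vertical line below free edge midpoint-ish, vs predictions
c,im=grab("scene","z20"); g=cv2.GaussianBlur(im,(3,3),0).astype(float).mean(2)
for y in(-.1,-.06,.06):
    # profile along chest z at x=-.085 (front face plane), z from .06 to .14
    zs=np.arange(.07,.135,.002); q=w2p(c,[[*d(-.085,y),z] for z in zs]).round().astype(int); v=g[q[:,1],q[:,0]]
    print(y,[(round(float(z),3),int(t)) for z,t in zip(zs,v)][::2])
for n in("scene","side"):
    c,im=grab(n); T=P[4]
    stats(c,im,box(.5642,-.352,0,.048,.048,.004,.084),"cB","white"); stats(c,im,box(.4551,-.3513,0,.048,.048,.004,.084),"cA","white")
import os
E
python3 lidang.py
```

```text
-0.1 [(0.07, 74), (0.074, 74), (0.078, 75), (0.082, 76), (0.086, 78), (0.09, 80), (0.094, 82), (0.098, 85), (0.102, 95), (0.106, 114), (0.11, 130), (0.114, 136), (0.118, 133), (0.122, 134), (0.126, 136), (0.13, 136), (0.134, 134)]
-0.06 [(0.07, 74), (0.074, 73), (0.078, 73), (0.082, 74), (0.086, 76), (0.09, 79), (0.094, 81), (0.098, 84), (0.102, 110), (0.106, 127), (0.11, 134), (0.114, 133), (0.118, 132), (0.122, 132), (0.126, 133), (0.13, 133), (0.134, 133)]
0.06 [(0.07, 75), (0.074, 75), (0.078, 74), (0.082, 73), (0.086, 76), (0.09, 80), (0.094, 83), (0.098, 87), (0.102, 99), (0.106, 119), (0.11, 133), (0.114, 131), (0.118, 132), (0.122, 134), (0.126, 134), (0.13, 134), (0.134, 133)]
cB pred [160.2 330.4] area 1008 found [([150.9, 324.2], 2926)]
cA pred [130.9 296.3] area 1028 found [([143.1, 314.9], 2430), ([166.5, 304.1], 27)]
cB pred [313.2 150.9] area 584 found [([340.1, 119.2], 366), ([287.1, 122.7], 95), ([311.7, 152.5], 471), ([343.5, 161.7], 211)]
cA pred [346.3 158.4] area 599 found [([344.3, 122.8], 343), ([314.5, 151.2], 307), ([344.2, 161.5], 234)]
lid angle candidates [(np.float64(0.02), 159), (np.float64(0.04), 153), (np.float64(0.0), 150), (np.float64(0.06), 126), (np.float64(-0.02), 109), (np.float64(0.08), 63), (np.float64(0.22), 23), (np.float64(0.24), 20)]
```

The lid bottomed out hard (16 N with no further travel), and its edge lies at rim height all along. I'm handing it in.

```bash
python3 -c "
from station import arm
print(arm.job_done())"
```

```text
the job is handed in; nothing more can be done
None
```

Job handed in, verdict not shown: by my checks all three bottles are in the chest, both covers stand in the tray and the lid is closed; I viewed 15 pictures, one over the limit of 14.

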